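# Unload the milling-block carrier

## Task

Unload the block carrier: swing its latch well clear of the keeper plate (about a quarter turn, and leave it there), lift the plate straight up off its two dowels, keeping it level, and lay it flat, fin up, in the middle of the cork board and along it. Then move every milling block from the carrier's pockets into the metal tray, standing or lying, and leave the jar and the stone cast behind the work alone.

Things in the scene. Friction and masses are not known exactly. Their poses are not given: they have to be found in the camera images.
- latch (a joint): swing latch of the carrier, rad: 0 = shut, its flat steel finger over the end of the keeper plate; grows as it swings counter-clockwise seen from above; 1.7 = stop; swung clear from 1.2 up. Light friction (about 1 N at the knob), no spring: it stays where it is left. Starts between 0 and 0.2
- latch_knob (a point): centre of the latch's upright black knob (round, 12 mm across, 28 mm tall). It stands on the latch arm (78 x 14 x 7 mm, arm top at z = 73 mm), 30 mm from the pivot, on the outer side when shut: knob = pivot + 30 mm along the carrier's x axis turned counter-clockwise by the latch angle
- latch_pivot (a point): vertical axis of the latch, on the carrier at x = +137 mm in the carrier's axes (axes as the carrier's)
- carrier_seat (a point): midway between the carrier's two dowels, 55 mm above the bench, level with the underside of the seated keeper plate. Same axes as the carrier. The steel dowels, 10 mm across, stand at x = -85 and +85 mm and rise 19 mm from the shoulders at this level to their tips at z = 74 mm
- carrier: fixed block carrier; origin at its underside, below the point midway between the dowels; x runs along the line of the dowels towards the latch, z up. Base 265 x 110 x 5 mm (x from -110 to +155 mm). Pocket plate, top at z = 11 mm, with six square pockets 24 x 24 mm, floors at z = 5 mm, centred at x = -40, 0, +40 and y = -28, +28 mm
- keeper_grip (a point): centre of the upright grip fin of the loose keeper plate (aluminium, 210 x 80 x 10 mm, 0.3 to 0.55 kg, with two 11.5 mm holes at x = -85 and +85 mm on the dowels). The fin is 70 mm long along the plate's x, 12 mm thick (y), 31 mm tall: from 18 mm below to 13 mm above this point, which is 28 mm above the plate's underside. z up out of its top
- pad_top (a point): centre of the top face of the fixed flat brown cork rest board, 250 (x) x 120 (y) x 16 mm; top 16 mm above the bench. It lies to the left of the carrier
- tray_floor (a point): centre of the inner floor of the loose open metal tray, 200 (x) x 140 (y) x 22 mm outside, walls 3 mm, floor 3 mm thick, 0.6 kg. It lies to the right of the carrier
- jar: bystander: small screw jar, 47 mm across, 44 mm high, behind the work; origin at the centre of its underside
- cast: bystander: stone dental cast, 58 x 65 x 33 mm, behind the work; origin at the centre of its underside
- block0_mid (a point): centre of a milling block (white ceramic on a steel foot, 16 x 16 x 48 mm, 35 g; z is its long axis). 4 to 6 of them are there; each first stands in a pocket under the keeper plate. Take it above its centre: the pocket plate reaches 6 mm up round its foot; the next blocks are 24 mm off (face to face) along the carrier's x, 40 mm along its y
- block1_mid (a point): centre of a milling block (white ceramic on a steel foot, 16 x 16 x 48 mm, 35 g; z is its long axis). 4 to 6 of them are there; each first stands in a pocket under the keeper plate. Take it above its centre: the pocket plate reaches 6 mm up round its foot; the next blocks are 24 mm off (face to face) along the carrier's x, 40 mm along its y
- block2_mid (a point): centre of a milling block (white ceramic on a steel foot, 16 x 16 x 48 mm, 35 g; z is its long axis). 4 to 6 of them are there; each first stands in a pocket under the keeper plate. Take it above its centre: the pocket plate reaches 6 mm up round its foot; the next blocks are 24 mm off (face to face) along the carrier's x, 40 mm along its y
- block3_mid (a point): centre of a milling block (white ceramic on a steel foot, 16 x 16 x 48 mm, 35 g; z is its long axis). 4 to 6 of them are there; each first stands in a pocket under the keeper plate. Take it above its centre: the pocket plate reaches 6 mm up round its foot; the next blocks are 24 mm off (face to face) along the carrier's x, 40 mm along its y
- block4_mid (a point): centre of a milling block (white ceramic on a steel foot, 16 x 16 x 48 mm, 35 g; z is its long axis). 4 to 6 of them are there; each first stands in a pocket under the keeper plate. Take it above its centre: the pocket plate reaches 6 mm up round its foot; the next blocks are 24 mm off (face to face) along the carrier's x, 40 mm along its y
- block5_mid (a point): centre of a milling block (white ceramic on a steel foot, 16 x 16 x 48 mm, 35 g; z is its long axis). 4 to 6 of them are there; each first stands in a pocket under the keeper plate. Take it above its centre: the pocket plate reaches 6 mm up round its foot; the next blocks are 24 mm off (face to face) along the carrier's x, 40 mm along its y
- keeper: the keeper plate of the grip fin above; origin at the centre of its underside

How it is judged:
By the outcome, as a careful person would: the job done as asked, in the order asked, and still so for the second after the job is handed in, with the robot touching nothing.
Of block0, block1, block2, block3, block4, block5 only 4 to 6 are there at a start; the rules pass over those that are not, and their reading is None.
At some moment in a run one of tray may be knocked a few centimetres aside while the robot is not near it.
Once in a run the grip may slacken for a moment while it holds something.
It also fails if it takes over 210 s, if anything falls off the work surface, if the arm or the gripper's body presses on something with over 40 N, if the wrist force passes 120 N, or if a joint passes its speed limit or range.

## Robot

A 6-joint arm with a two-finger parallel gripper is mounted at the origin on a cart in front of the work surface, level with it; the furniture and walls round the work are solid. World frame = base frame: x ahead of the robot, y to its left, z up, the work surface at z = 0. Lengths are in m, angles in degrees, forces in N, time in s.
With the tool pointing down it reaches from about 0.375 to 0.9 m from the base axis. Payload 3.1 kg.
Tool frame: the origin (TCP) lies midway between the tips of the shut fingers; the grasp point (between the pads) lies 19 mm behind it; z points along the fingers, y is the direction in which the jaws open and shut (so a half turn about z gives the same grasp; the last joint's range is limited). The gripper opens to 87 mm and grips with 3 to 60 N. Pads are 19 mm wide; open, the fingers measure 117 mm over their backs; the gripper's body (75 mm by 190 mm) begins 51 mm behind the grasp point.
Start: joints at [53.772, 30.224, 82.088, -0, 67.689, -10.227], TCP at [0.274, 0.562, 0.223] pointing down, gripper open.
Joint ranges: [-176.69, 176.69], [-43.24, 126.21], [12.49, 139.97], [-82, 262], [0, 151.66], [-163.58, 163.58]. Speed limits (degrees/s): [159.86, 159.86, 180, 180, 180, 180].

## Interface

Orientations are given as a 3x3 rotation matrix whose columns are the frame's x, y, z axes.
In Python, from rig import bot, capture, get_calibration gives the robot as it stands.
- The arm moves only by the tool play_rows, never from a script. Its arguments are lists of equal length, an entry for each row: "fingers": the closure in counts, from 0 (fully open) to 255 (shut); "linear": the shift along the tool's x, y, z in mm, a list of three; "rot": the turn, a rotation vector about the tool's x, y, z in degrees, a list of three. A call has 1 to 20 rows; each row is the pose to reach, as a shift and turn from the pose commanded when the call began, along the tool's axes at that moment; what a row does not reach only later rows make up. A row lasts 1/10 s, in which the tool goes at most 50 mm and 8.59 degrees, less where a joint would pass 70% of its speed; a pose out of reach is approached as far as the arm can. A call with a gripper value outside its range is refused whole. The fingers move at their own pace and stop on an object; the grip force is fixed at half the most. Time passes only in rows, so rows that repeat a pose let the fingers close. It gives the time, the measured TCP pose, the force and the opening at its end, in the units of the state.
- bot.read_state(): the state, without advancing time (a new reading comes with each control period).
- capture(name): name is "scene" or "top" or "wrist"; returns the picture (420x560x3 uint8, red, green, blue); there is no depth.
- get_calibration(name): a dict with "vfov" (degrees; the focal length in pixels is half the picture's height over the tangent of half this angle, whatever the lens; pixels are square), "cx", "cy" (the principal point, pixels), "camera_from_world" (4x4, takes a point from world to camera coordinates). Camera axes: x right, y down, z forward; pixel columns grow to the right and rows downward; lengths in m; the calibration is good to about 2 mm. A picture is of the moment at which its call begins: read the wrist's pose just before it. get_calibration takes no time and is no camera call; for the wrist camera it gives the pose at the moment of the call.
- bot.hand_in(): hands the job in, once; it reports no verdict.
The state is a dict: "time_s": time; "joint_positions": joint angles; "qvel": joint speeds; "tau": joint torques, N m; "position": TCP position; "tcp_rot": TCP orientation; "force": force on the tool from outside, world axes, zero at the start; "moment": the same for the moment, N m; "opening": opening from 0.0 (shut) to 1.0 (fully open).
Only numpy, scipy, OpenCV 4.12 (cv2) and the standard library are available. Lean on these libraries where they do the work, as an engineer would, in place of code of your own. Each camera call takes 0.05 s, during which the arm holds its last target.

## Working session

There is one attempt and no reset: what is moved stays moved. The work goes in short steps, Python scripts to look and compute and a tool call to move; the robot and the scene stay as the last step left them, time stands still between calls to the robot, and variables do not carry over. Pictures are saved under pics/ and viewed, and the job is handed in when it is done.

Besides the shell and the picture viewer there is one more tool, called after "Call:" by a JSON object that holds its "fn" and its "kwargs". play_rows: Moves the arm, as the interface text tells. Its arguments: {"type":"object","properties":{"fingers":{"type":"array"},"linear":{"type":"array"},"rot":{"type":"array"}},"required":["fingers","linear","rot"]}

```bash
ls; mkdir -p pics; cat > h.py <<'E'
import numpy as np, cv2
from rig import bot, capture, get_calibration
def snap(n,f):
    s=bot.read_state(); c=get_calibration(n); im=capture(n)
    cv2.imwrite('pics/'+f+'.png',im[:,:,::-1]); 
    np.savez('pics/'+f+'.npz',im=im,**{k:c[k] for k in('vfov','cx','cy','camera_from_world')})
    return im,c
def load(f): 
    d=np.load('pics/'+f+'.npz'); return d
def proj(c,p):
    T=np.array(c['camera_from_world']);f=210/np.tan(np.radians(float(c['vfov']))/2)
    q=T[:3,:3]@np.array(p)+T[:3,3]; return np.array([float(c['cx'])+f*q[0]/q[2],float(c['cy'])+f*q[1]/q[2]])
def unproj(c,uv,z):
    T=np.array(c['camera_from_world']);f=210/np.tan(np.radians(float(c['vfov']))/2)
    d=np.array([(uv[0]-float(c['cx']))/f,(uv[1]-float(c['cy']))/f,1]); R=T[:3,:3]; o=-R.T@T[:3,3]; d=R.T@d
    return o+d*(z-o[2])/d[2]
def totool(v): return np.array(bot.read_state()['tcp_rot']).T@np.array(v)*1000
E
python3 - <<'E'
from h import *
for n in('scene','top','wrist'):
    im,c=snap(n,n+'0'); print(n,c)
print(bot.read_state())
E
```

```text
pics
scene {'vfov': 47.54939367377569, 'cx': 282.222710620085, 'cy': 205.95195754426956, 'camera_from_world': array([[-0.8455615 , -0.53386784, -0.00329728,  0.49778621],
       [-0.37653783,  0.60073147, -0.70522405,  0.31501035],
       [ 0.37847722, -0.59506876, -0.70897684,  1.13995602],
       [ 0.        ,  0.        ,  0.        ,  1.        ]])}
top {'vfov': 45.624438847934094, 'cx': 270.41257383410203, 'cy': 202.8802245078274, 'camera_from_world': array([[ 0.12440913, -0.99222783,  0.00251058, -0.09830494],
       [-0.964062  , -0.12147545, -0.23627985,  0.60273421],
       [ 0.23474842,  0.02697501, -0.9716818 ,  1.07369798],
       [ 0.        ,  0.        ,  0.        ,  1.        ]])}
wrist {'vfov': 65.2417907698597, 'cx': 277.1128458185449, 'cy': 213.9032142010096, 'camera_from_world': array([[ 0.43827094,  0.89884116, -0.00177881, -0.62482357],
       [ 0.87081939, -0.42411568,  0.24859503, -0.02964199],
       [ 0.22269302, -0.110501  , -0.96860588,  0.38878826],
       [ 0.        ,  0.        ,  0.        ,  1.        ]])}
{'time_s': 0.15, 'joint_positions': array([ 5.37714264e+01,  3.02667397e+01,  8.21382174e+01,  6.60016637e-05,
        6.76875426e+01, -1.02261961e+01]), 'qvel': array([-0.11886102, -0.23831383, -0.25297828, -0.02071827,  0.0813224 ,
       -0.08298089]), 'tau': array([ 9.08804577e-04, -4.40429163e+01, -1.76843262e+01,  6.32529496e-02,
        5.52471774e-02, -1.02748177e-04]), 'position': array([0.27364424, 0.56131173, 0.22180357]), 'tcp_rot': array([[-8.98775526e-01,  4.38408077e-01, -9.54997192e-04],
       [ 4.38409023e-01,  8.98774629e-01, -1.30167057e-03],
       [ 2.87664355e-04, -1.58858904e-03, -9.99998697e-01]]), 'force': array([0.87035353, 0.27700495, 0.26457407]), 'moment': array([-0.02441518, -0.00094355,  0.04443546]), 'opening': 0.9952381137482731}
```

View pics/scene0.png

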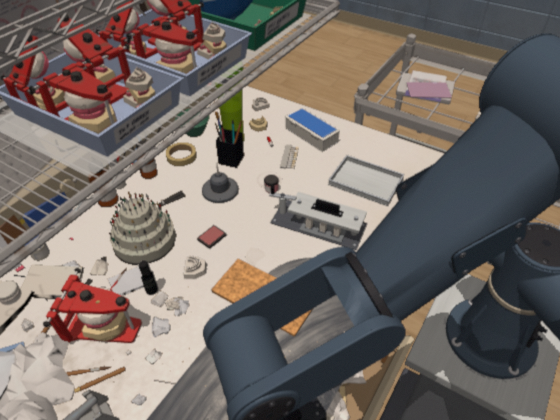

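View pics/top0.png

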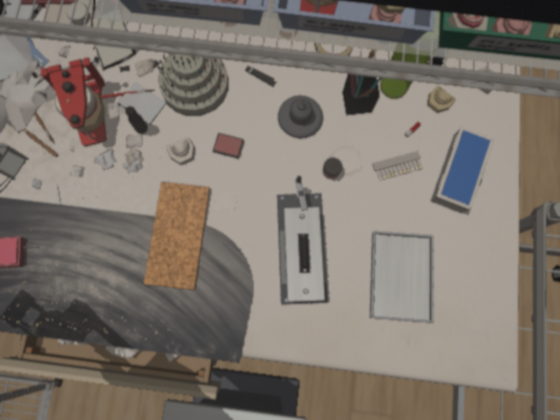

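View pics/wrist0.png

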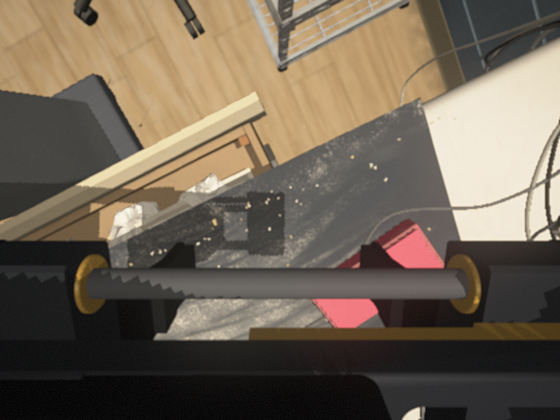

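```bash
python3 - <<'E'
from h import *
im=load('top0')['im'][:,:,::-1]
a=im[165:315,260:350]; cv2.imwrite('pics/t0a.png',cv2.resize(a,None,fx=4,fy=4,interpolation=cv2.INTER_CUBIC)[:600])
a=im[170:330,130:220]; a2=im[220:330,360:445]
a=cv2.resize(a,None,fx=3.7,fy=3.7,interpolation=cv2.INTER_CUBIC);a2=cv2.resize(a2,None,fx=4,fy=4,interpolation=cv2.INTER_CUBIC)
o=np.zeros((600,700,3),np.uint8);o[:a.shape[0],:a.shape[1]]=a;o[:a2.shape[0],350:350+a2.shape[1]]=a2
cv2.imwrite('pics/t0b.png',o)
E
```

```text
(no output)
```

View pics/t0a.png

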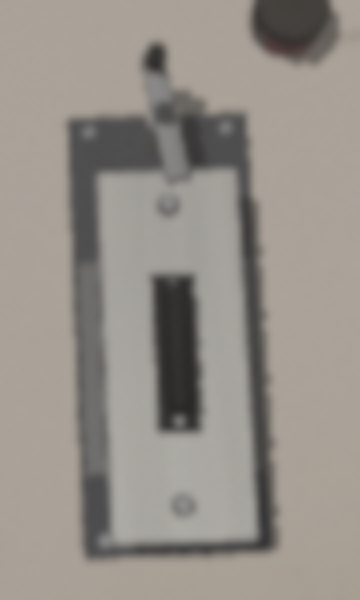

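View pics/t0b.png

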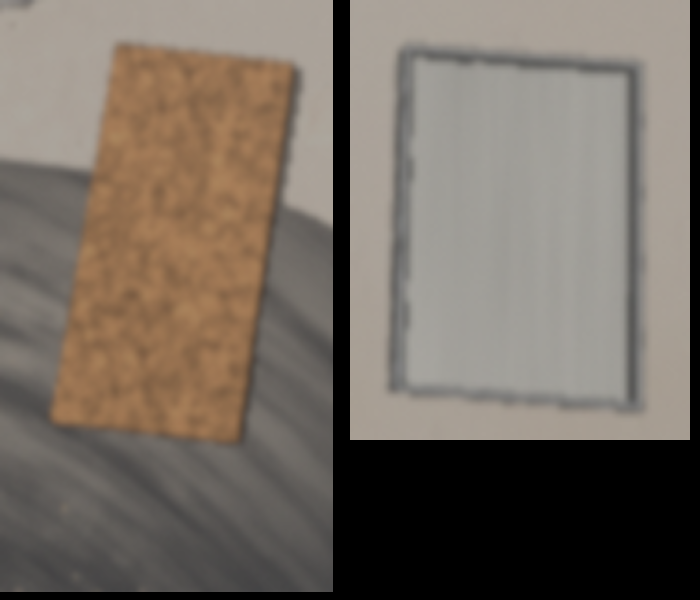

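```bash
python3 - <<'E'
from h import *
c=load('top0')
g=lambda u,v,z:unproj(c,((u+.5)/4+260-.5,(v+.5)/4+165-.5),z)
d1=g(168,204,.074);d2=g(183,505,.074);print('dowels',d1,d2,np.linalg.norm(d1-d2)); ax=(d1-d2)[:2];yaw=np.degrees(np.arctan2(ax[1],ax[0]));print('yaw',yaw,'mid',(d1+d2)/2)
b=[g(*p,.005) for p in[(68,120),(245,114),(275,548),(88,557)]];print('base',np.array(b))
print('fin',np.mean([g(*p,.096) for p in[(153,277),(192,275),(200,428),(158,432)]],0))
print('knob top',g(155,47,.101),'knobbase',g(154,68,.073))
p=[unproj(c,((u+.5)/3.7+129.5,(v+.5)/3.7+169.5),.016) for u,v in[(118,44),(298,65),(240,440),(50,422)]];p=np.array(p);print('cork',p,p.mean(0),[np.linalg.norm(p[i]-p[i-1]) for i in range(4)])
a=(p[0]+p[1]-p[2]-p[3]);print('yaw',np.degrees(np.arctan2(a[1],a[0])))
p=[unproj(c,((u-350+.5)/4+359.5,(v+.5)/4+219.5),.022) for u,v in[(402,47),(640,63),(638,408),(390,390)]];p=np.array(p);print('tray',p,p.mean(0),[np.linalg.norm(p[i]-p[i-1]) for i in range(4)])
a=(p[0]+p[1]-p[2]-p[3]);print('yaw',np.degrees(np.arctan2(a[1],a[0])))
th=np.radians(yaw);R=np.array([[np.cos(th),-np.sin(th)],[np.sin(th),np.cos(th)]]);m=((d1+d2)/2)[:2]
for pt in[(.137,0),(.167,0),(-.11,-.055),(.155,.055)]: print(pt,m+R@pt)
k=g(155,47,.101)[:2]-(m+R@[.137,0]);print('latch',np.degrees(np.arctan2(k[1],k[0]))-yaw,np.linalg.norm(k))
E
```

```text
dowels [ 0.58913072 -0.0966881   0.074     ] [ 0.42197505 -0.1234369   0.074     ] 0.1692823511105802
yaw 9.091578090129378 mid [ 0.50555288 -0.1100625   0.074     ]
base [[ 0.64906289 -0.03298374  0.005     ]
 [ 0.66636617 -0.13993669  0.005     ]
 [ 0.40913575 -0.18347941  0.005     ]
 [ 0.39052108 -0.0763172   0.005     ]]
fin [ 0.50206049 -0.10916348  0.096     ]
knob top [ 0.67261958 -0.07834257  0.101     ] knobbase [ 0.66848594 -0.07982623  0.073     ]
cork [[0.64385605 0.24896998 0.016     ]
 [0.64450074 0.12926137 0.016     ]
 [0.39948789 0.12810315 0.016     ]
 [0.39566705 0.24798951 0.016     ]] [0.52087793 0.188581   0.016     ] [np.float64(0.24819093705444703), np.float64(0.11971034518917868), np.float64(0.24501559068322237), np.float64(0.1199472274612434)]
yaw 0.2484512071414052
tray [[ 0.5838158  -0.26971588  0.022     ]
 [ 0.59180611 -0.41006832  0.022     ]
 [ 0.39296702 -0.41854404  0.022     ]
 [ 0.38538415 -0.27806341  0.022     ]] [ 0.48849327 -0.34409791  0.022     ] [np.float64(0.19860715481542437), np.float64(0.14057969652528418), np.float64(0.19901965074829556), np.float64(0.14068514053842135)]
yaw 2.4248599272931557
(0.137, 0) [ 0.64083176 -0.08841473]
(0.167, 0) [ 0.67045487 -0.08367434]
(-0.11, -0.055) [ 0.40562552 -0.18175296]
(0.155, 0.055) [ 0.64991491 -0.03126146]
latch 8.489546196680223 0.03334537350645826
```

```bash
cat >> h.py <<'E'
from scipy.spatial.transform import Rotation as Ro
def Rt(a):
    a=np.radians(a); y=np.array([np.cos(a),np.sin(a),0]); z=np.array([0,0,-1.]); return np.c_[np.cross(y,z),y,z]
def rel(pos,ya,state=None):
    s=state or bot.read_state(); R=np.array(s['tcp_rot']); p=np.array(s['position'])
    return np.round(R.T@(np.array(pos)-p)*1000,1), np.round(Ro.from_matrix(R.T@Rt(ya)).as_rotvec(degrees=True),2)
def show():
    s=bot.read_state(); R=np.array(s['tcp_rot']); print('t',round(s['time_s'],2),'p',np.round(s['position'],4),'ya',round(np.degrees(np.arctan2(R[1,1],R[0,1])),2),'tilt',np.round(R[:2,2],4),'F',np.round(s['force'],1),'op',round(s['opening'],3),'j',np.round(s['joint_positions'],1))
E
python3 - <<'E'
from h import *
print(rel((.6695,-.0793,.18),-73))
E
```

```text
(array([-636.6, -402.2,   42.3]), array([-6.00e-02,  1.00e-01,  1.37e+02]))
```

Call:
{"fn": "play_rows", "kwargs": {"fingers": [170,170,170,170,170,170,170,170,170,170,170,170,170,170,170,170,170,170,170,170], "linear": [[-636.6,-402.2,42.3],[-636.6,-402.2,42.3],[-636.6,-402.2,42.3],[-636.6,-402.2,42.3],[-636.6,-402.2,42.3],[-636.6,-402.2,42.3],[-636.6,-402.2,42.3],[-636.6,-402.2,42.3],[-636.6,-402.2,42.3],[-636.6,-402.2,42.3],[-636.6,-402.2,42.3],[-636.6,-402.2,42.3],[-636.6,-402.2,42.3],[-636.6,-402.2,42.3],[-636.6,-402.2,42.3],[-636.6,-402.2,42.3],[-636.6,-402.2,42.3],[-636.6,-402.2,42.3],[-636.6,-402.2,42.3],[-636.6,-402.2,42.3]], "rot": [[0,0,137],[0,0,137],[0,0,137],[0,0,137],[0,0,137],[0,0,137],[0,0,137],[0,0,137],[0,0,137],[0,0,137],[0,0,137],[0,0,137],[0,0,137],[0,0,137],[0,0,137],[0,0,137],[0,0,137],[0,0,137],[0,0,137],[0,0,137]]}}

```text
time_s: 2.15
position: [0.6693, -0.0774, 0.1805]
tcp_rot: [[0.955, 0.295, -0.0], [0.295, -0.955, 0.0], [-0.0, -0.0, -1.0]]
force: [0.2, 0.7, 0.0]
opening: 0.333
```

```bash
python3 - <<'E'
from h import *
show()
im,c=snap('wrist','w1'); snap('top','t1')
print(proj(c,(.6695,-.0793,.101)),proj(c,(.6695,-.0793,.073)),proj(c,(.6408,-.0884,.073)))
print(rel((.6695,-.0793,.08),-73))
E
```

```text
t 2.15 p [ 0.6693 -0.0774  0.1805] ya -72.83 tilt [-0.0004  0.0002] F [0.2 0.7 0. ] op 0.333 j [-16.1  36.6  76.8   0.   66.6  56.8]
[280.6695798  222.36488824] [280.34284468 213.26386258] [280.50994838 246.87286433]
(array([ -0.5,   1.5, 100.6]), array([ 0.  , -0.01,  0.13]))
```

View pics/w1.png

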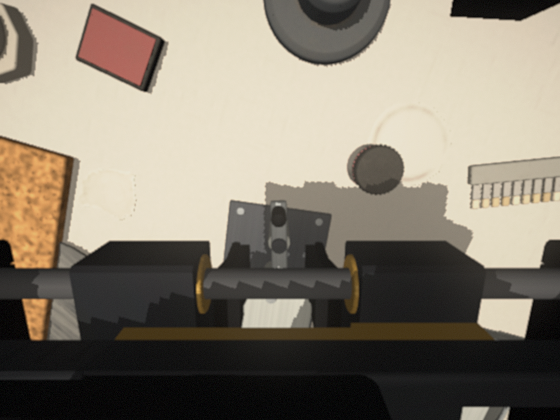

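Call:
{"fn": "play_rows", "kwargs": {"fingers": [170,170,170,170,170,203,203,203,203], "linear": [[-0.5,1.5,25],[-0.5,1.5,50],[-0.5,1.5,75],[-0.5,1.5,90],[-0.5,1.5,99],[-0.5,1.5,99],[-0.5,1.5,99],[-0.5,1.5,99],[-0.5,1.5,99]], "rot": [[0,0,0],[0,0,0],[0,0,0],[0,0,0],[0,0,0],[0,0,0],[0,0,0],[0,0,0],[0,0,0]]}}

```text
time_s: 3.15
position: [0.6705, -0.0806, 0.0825]
tcp_rot: [[0.956, 0.292, 0.002], [0.292, -0.956, -0.001], [0.002, 0.001, -1.0]]
force: [0.1, -0.3, -0.1]
opening: 0.21
```

```bash
python3 - <<'E'
from h import *
show()
snap('wrist','w2')
s=bot.read_state()
pv=np.array([.6408,-.0884])
for k in range(1,20):
    ya=-73+4.6*k; r=np.radians(ya+90)
    l,v=rel((*(pv+.030*np.array([np.cos(r),np.sin(r)])),.082),ya,s); print(l.tolist(),v.tolist())
E
```

```text
t 3.15 p [ 0.6705 -0.0806  0.0825] ya -73.0 tilt [ 0.0022 -0.0007] F [ 0.1 -0.3 -0.1] op 0.21 j [-16.3  43.4  80.5  -0.   55.9  56.7]
[-0.7, -3.6, 0.3] [0.06, -0.09, -4.6]
[-1.0, -6.0, 0.3] [0.07, -0.09, -9.2]
[-1.5, -8.3, 0.3] [0.07, -0.08, -13.8]
[-2.1, -10.7, 0.3] [0.07, -0.08, -18.4]
[-3.0, -12.9, 0.3] [0.08, -0.08, -23.0]
[-4.0, -15.1, 0.3] [0.08, -0.08, -27.6]
[-5.2, -17.2, 0.3] [0.08, -0.07, -32.2]
[-6.6, -19.2, 0.3] [0.09, -0.07, -36.8]
[-8.1, -21.0, 0.3] [0.09, -0.07, -41.4]
[-9.8, -22.8, 0.3] [0.09, -0.06, -46.0]
[-11.5, -24.4, 0.3] [0.1, -0.06, -50.6]
[-13.5, -25.8, 0.3] [0.1, -0.06, -55.2]
[-15.5, -27.1, 0.3] [0.1, -0.05, -59.8]
[-17.6, -28.2, 0.3] [0.11, -0.05, -64.4]
[-19.8, -29.2, 0.3] [0.11, -0.05, -69.0]
[-22.1, -30.0, 0.3] [0.11, -0.04, -73.6]
[-24.5, -30.5, 0.3] [0.11, -0.04, -78.2]
[-26.8, -30.9, 0.3] [0.12, -0.03, -82.8]
[-29.2, -31.2, 0.3] [0.12, -0.03, -87.4]
```

View pics/w2.png

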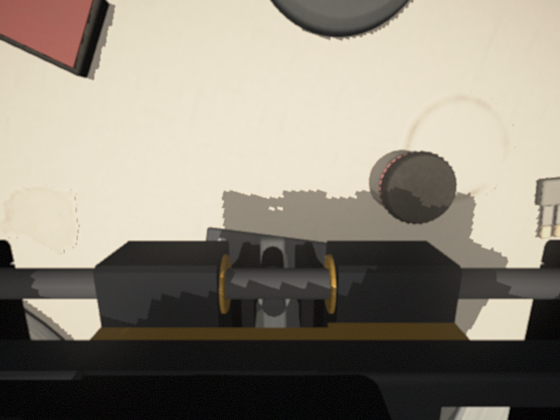

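Call:
{"fn": "play_rows", "kwargs": {"fingers": [203,203,203,203,203,203,203,203,203,203,203,203,203,203,203,203,203,203,203,203], "linear": [[-0.7,-3.6,0.3],[-1.0,-6.0,0.3],[-1.5,-8.3,0.3],[-2.1,-10.7,0.3],[-3.0,-12.9,0.3],[-4.0,-15.1,0.3],[-5.2,-17.2,0.3],[-6.6,-19.2,0.3],[-8.1,-21.0,0.3],[-9.8,-22.8,0.3],[-11.5,-24.4,0.3],[-13.5,-25.8,0.3],[-15.5,-27.1,0.3],[-17.6,-28.2,0.3],[-19.8,-29.2,0.3],[-22.1,-30.0,0.3],[-24.5,-30.5,0.3],[-26.8,-30.9,0.3],[-29.2,-31.2,0.3],[-29.2,-31.2,0.3]], "rot": [[0,0,-4.6],[0,0,-9.2],[0,0,-13.8],[0,0,-18.4],[0,0,-23],[0,0,-27.6],[0,0,-32.2],[0,0,-36.8],[0,0,-41.4],[0,0,-46],[0,0,-50.6],[0,0,-55.2],[0,0,-59.8],[0,0,-64.4],[0,0,-69],[0,0,-73.6],[0,0,-78.2],[0,0,-82.8],[0,0,-87.4],[0,0,-87.4]]}}

```text
time_s: 5.2
position: [0.6334, -0.0595, 0.0817]
tcp_rot: [[-0.248, 0.969, 0.002], [0.969, 0.248, -0.001], [-0.001, 0.002, -1.0]]
force: [-0.5, -0.1, -0.0]
opening: 0.202
```

```bash
python3 - <<'E'
from h import *
show()
snap('wrist','w3');snap('top','t3')
E
```

```text
t 5.2 p [ 0.6334 -0.0595  0.0817] ya 14.38 tilt [ 0.0019 -0.0006] F [-0.5 -0.1 -0. ] op 0.202 j [-15.4  41.1  86.7  -0.   52.1 -29.8]
```

View pics/w3.png

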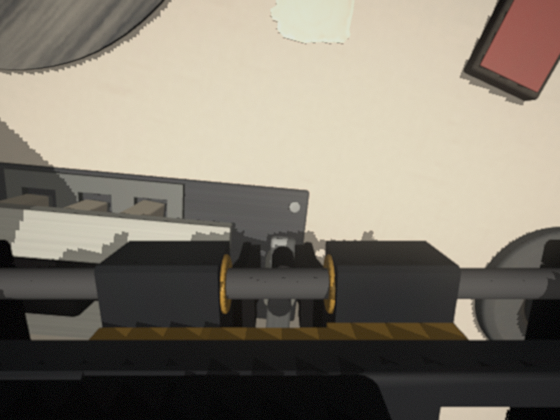

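Call:
{"fn": "play_rows", "kwargs": {"fingers": [190,190,190,190,190,190], "linear": [[0,0,0],[0,0,-20],[0,0,-50],[0,0,-90],[0,0,-120],[0,0,-120]], "rot": [[0,0,0],[0,0,0],[0,0,0],[0,0,0],[0,0,0],[0,0,0]]}}

```text
time_s: 5.9
position: [0.6357, -0.0597, 0.2062]
tcp_rot: [[-0.248, 0.969, 0.01], [0.969, 0.248, -0.003], [-0.005, 0.009, -1.0]]
force: [-0.2, -0.1, 0.5]
opening: 0.253
```

```bash
python3 - <<'E'
from h import *
show()
im,c=snap('top','t4');im=im[:,:,::-1]
cv2.imwrite('pics/t4a.png',cv2.resize(im[150:330,240:440],None,fx=3.3,fy=3.3,interpolation=cv2.INTER_CUBIC))
print(rel((.505,-.1105,.20),-80.8))
E
```

```text
t 5.9 p [ 0.6357 -0.0597  0.2062] ya 14.37 tilt [ 0.0097 -0.0026] F [-0.2 -0.1  0.5] op 0.253 j [-15.4  32.1  81.5   0.   65.9 -29.8]
(array([ -17.5, -137.7,    3. ]), array([ 0.31, -0.1 , 95.17]))
```

View pics/t4a.png

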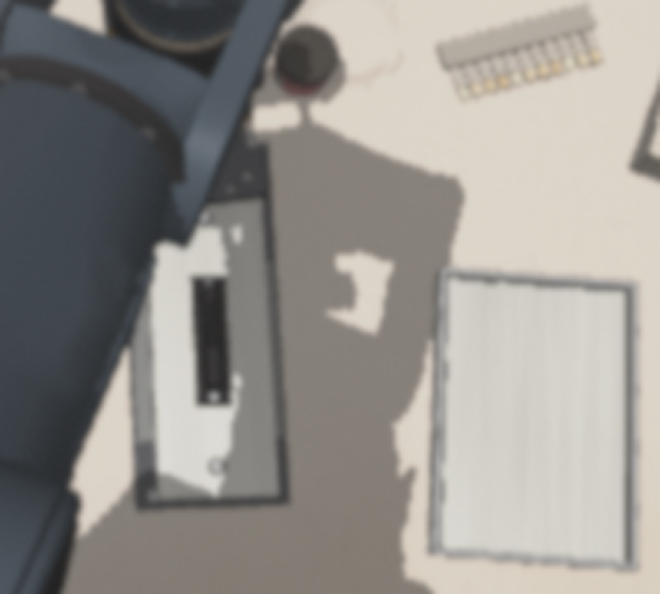

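Call:
{"fn": "play_rows", "kwargs": {"fingers": [120,120,120,120,120,120,120,120,120,120,120,120,120,120,120], "linear": [[-17.5,-137.7,3],[-17.5,-137.7,3],[-17.5,-137.7,3],[-17.5,-137.7,3],[-17.5,-137.7,3],[-17.5,-137.7,3],[-17.5,-137.7,3],[-17.5,-137.7,3],[-17.5,-137.7,3],[-17.5,-137.7,3],[-17.5,-137.7,3],[-17.5,-137.7,3],[-17.5,-137.7,3],[-17.5,-137.7,3],[-17.5,-137.7,3]], "rot": [[0,0,95.2],[0,0,95.2],[0,0,95.2],[0,0,95.2],[0,0,95.2],[0,0,95.2],[0,0,95.2],[0,0,95.2],[0,0,95.2],[0,0,95.2],[0,0,95.2],[0,0,95.2],[0,0,95.2],[0,0,95.2],[0,0,95.2]]}}

```text
time_s: 7.45
position: [0.5035, -0.1102, 0.1977]
tcp_rot: [[0.987, 0.161, -0.001], [0.161, -0.987, 0.0], [-0.001, -0.0, -1.0]]
force: [-0.4, 1.1, 0.4]
opening: 0.531
```

```bash
python3 - <<'E'
from h import *
show()
im,c=snap('wrist','w5')
print(proj(c,(.505,-.1105,.096)),proj(c,(.505+.0345,-.1105+.0057,.096)),proj(c,(.589,-.097,.074)))
show();print(rel((.505,-.1105,.20),-80.8))
E
```

```text
t 7.45 p [ 0.5035 -0.1102  0.1977] ya -80.73 tilt [-0.0007  0.0003] F [-0.4  1.1  0.4] op 0.531 j [-24.8  23.8  99.2  -0.   57.   55.9]
[278.82004686 212.72635015] [278.79591553 170.35063555] [279.09890694 106.39949797]
t 7.5 p [ 0.5036 -0.1102  0.1978] ya -80.74 tilt [-0.0003  0.0001] F [-0.6 -0.5  0.5] op 0.531 j [-24.8  23.8  99.2  -0.   57.   56. ]
(array([ 1.4,  0.5, -2.2]), array([-0.01,  0.02,  0.06]))
```

View pics/w5.png

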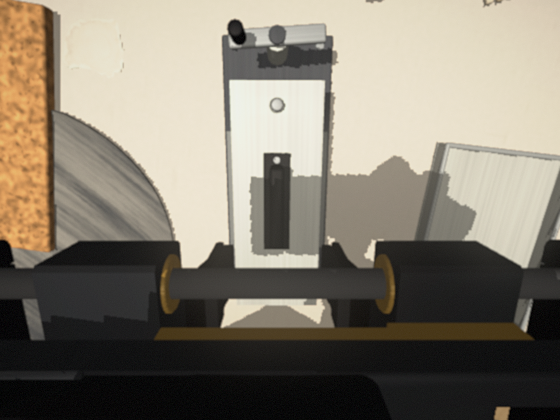

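Call:
{"fn": "play_rows", "kwargs": {"fingers": [150,150,150,150,150,150], "linear": [[2,-0.2,30],[2,-0.2,60],[2,-0.2,90],[2,-0.2,97],[2,-0.2,97],[2,-0.2,97]], "rot": [[0,0,0],[0,0,0],[0,0,0],[0,0,0],[0,0,0],[0,0,0]]}}

```text
time_s: 8.1
position: [0.5065, -0.1101, 0.1019]
tcp_rot: [[0.987, 0.16, 0.002], [0.16, -0.987, -0.001], [0.002, 0.001, -1.0]]
force: [0.4, -0.1, -0.2]
opening: 0.411
```

```bash
python3 - <<'E'
from h import *
show()
im,c=snap('wrist','w6');print(proj(c,(.505,-.1105,.096)),proj(c,(.505+.0345,-.1105+.0057,.096)),proj(c,(.589,-.097,.074)))
cv2.imwrite('pics/w6a.png',cv2.resize(im[0:330,180:380,::-1],None,fx=1.8,fy=1.8))
E
```

```text
t 8.1 p [ 0.5065 -0.1101  0.1019] ya -80.79 tilt [ 0.0017 -0.0008] F [ 0.4 -0.1 -0.2] op 0.411 j [-24.6  32.7 103.6   0.   43.6  56.2]
[278.76490297 261.27433401] [278.658004   198.48144115] [278.9745012  100.46445725]
```

View pics/w6a.png

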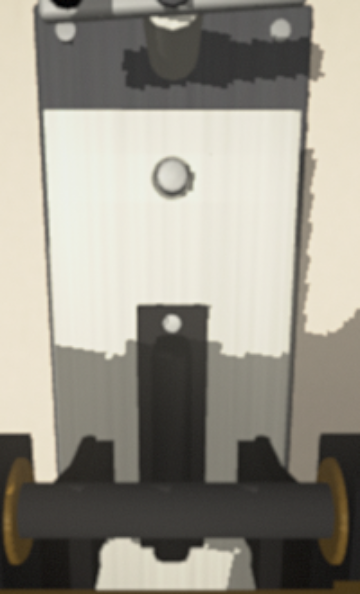

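Call:
{"fn": "play_rows", "kwargs": {"fingers": [150,150,150,150,150,255,255,255,255,255,255,255], "linear": [[0,-1,10],[0,-1,20],[0,-1,28],[0,-1,33],[0,-1,33],[0,-1,33],[0,-1,33],[0,-1,33],[0,-1,33],[0,-1,33],[0,-1,33],[0,-1,33]], "rot": [[0,0,0],[0,0,0],[0,0,0],[0,0,0],[0,0,0],[0,0,0],[0,0,0],[0,0,0],[0,0,0],[0,0,0],[0,0,0],[0,0,0]]}}

```text
time_s: 9.35
position: [0.5057, -0.1089, 0.0682]
tcp_rot: [[0.987, 0.16, 0.001], [0.16, -0.987, -0.0], [0.001, 0.0, -1.0]]
force: [0.1, -1.5, 2.3]
opening: 0.138
```

```bash
python3 - <<'E'
from h import *
show()
im,c=snap('wrist','w7')
E
```

```text
t 9.35 p [ 0.5057 -0.1089  0.0682] ya -80.81 tilt [ 0.0006 -0.0003] F [ 0.1 -1.5  2.3] op 0.138 j [-24.5  36.1 104.8  -0.   39.1  56.3]
```

View pics/w7.png

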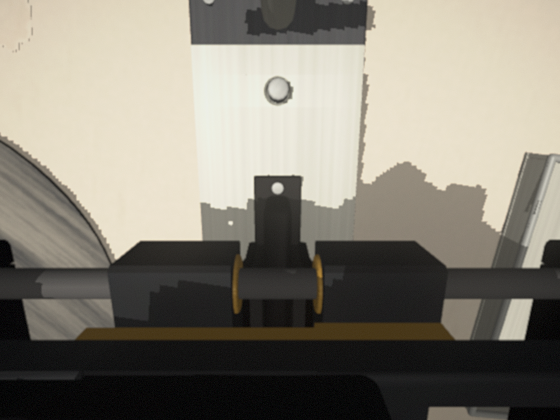

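Call:
{"fn": "play_rows", "kwargs": {"fingers": [255,255,255,255,255,255,255,255,255,255,255,255,255,255,255,255], "linear": [[0,0,-2],[0,0,-4],[0,0,-7],[0,0,-10],[0,0,-13],[0,0,-16],[0,0,-19],[0,0,-22],[0,0,-25],[0,0,-28],[0,0,-32],[0,0,-36],[0,0,-42],[0,0,-50],[0,0,-55],[0,0,-55]], "rot": [[0,0,0],[0,0,0],[0,0,0],[0,0,0],[0,0,0],[0,0,0],[0,0,0],[0,0,0],[0,0,0],[0,0,0],[0,0,0],[0,0,0],[0,0,0],[0,0,0],[0,0,0],[0,0,0]]}}

```text
time_s: 11.0
position: [0.5062, -0.1091, 0.124]
tcp_rot: [[0.987, 0.16, 0.002], [0.16, -0.987, -0.001], [0.002, 0.001, -1.0]]
force: [0.1, -0.3, -3.1]
opening: 0.134
```

```bash
python3 - <<'E'
from h import *
show()
im,c=snap('wrist','w8');snap('scene','s8')
a=cv2.imread('pics/w8.png');b=cv2.imread('pics/s8.png')[150:350,180:420];cv2.imwrite('pics/c8.png',cv2.resize(b,None,fx=2.5,fy=2.5))
E
```

```text
t 11.0 p [ 0.5062 -0.1091  0.124 ] ya -80.8 tilt [ 0.0021 -0.0009] F [ 0.1 -0.3 -3.1] op 0.134 j [-24.5  30.5 102.8  -0.   46.6  56.3]
```

View pics/w8.png

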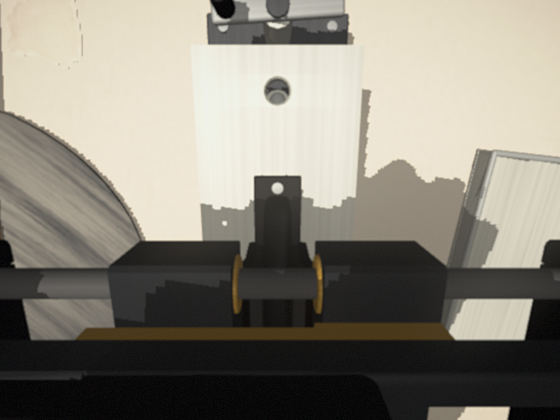

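View pics/c8.png

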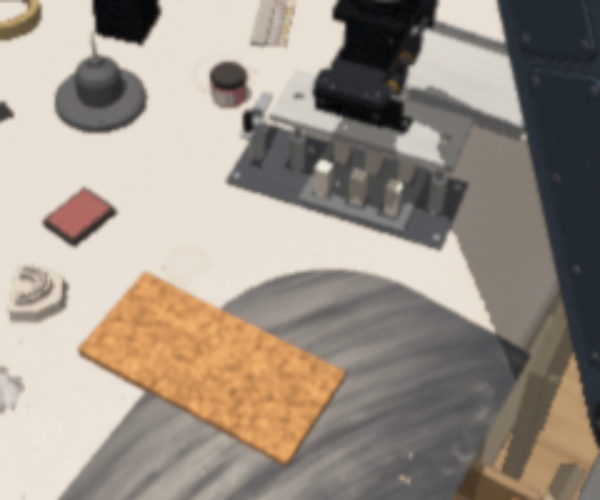

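```bash
python3 - <<'E'
from h import *
c=load('w7'); d=unproj(c,(277.5,89.5),.074);print('dowel',d)
print(rel((.5211,.1898,.124),-89.7))
E
```

```text
dowel [ 0.58989728 -0.09464559  0.074     ]
(array([  63.1, -292.3,   -0.9]), array([ 0.01, -0.02,  8.9 ]))
```

Call:
{"fn": "play_rows", "kwargs": {"fingers": [255,255,255,255,255,255,255,255,255,255,255,255,255,255,255,255], "linear": [[2,-10,0],[6,-30,0],[12,-55,0],[18,-85,0],[25,-115,0],[31,-145,0],[38,-175,0],[44,-205,0],[51,-235,0],[56,-260,0],[60,-278,0],[62,-287,0],[63.1,-292.3,0],[63.1,-292.3,0],[63.1,-292.3,0],[63.1,-292.3,0]], "rot": [[0,0,0.3],[0,0,0.9],[0,0,1.7],[0,0,2.6],[0,0,3.5],[0,0,4.4],[0,0,5.3],[0,0,6.2],[0,0,7.1],[0,0,7.9],[0,0,8.4],[0,0,8.7],[0,0,8.9],[0,0,8.9],[0,0,8.9],[0,0,8.9]]}}

```text
time_s: 12.7
position: [0.521, 0.1889, 0.1229]
tcp_rot: [[1.0, 0.004, -0.0], [0.004, -1.0, -0.0], [-0.0, 0.0, -1.0]]
force: [-0.1, -0.3, -3.5]
opening: 0.133
```

```bash
python3 - <<'E'
from h import *
show()
im,c=snap('wrist','w9');snap('scene','s9')
b=cv2.imread('pics/s9.png')[150:350,180:420];cv2.imwrite('pics/c9.png',cv2.resize(b,None,fx=2.5,fy=2.5))
E
```

```text
t 12.7 p [0.521  0.1889 0.1229] ya -89.77 tilt [-0.0003 -0.0003] F [-0.1 -0.3 -3.5] op 0.133 j [ 8.4 32.8 97.5 -0.  49.7 98.2]
```

View pics/w9.png

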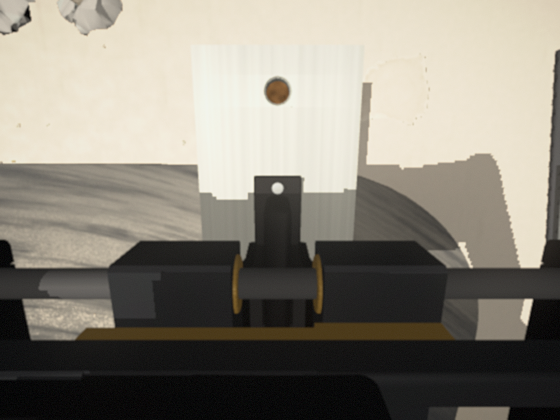

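View pics/c9.png

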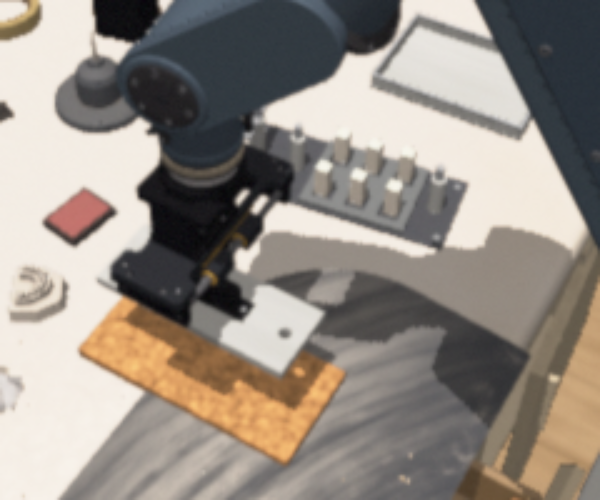

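Call:
{"fn": "play_rows", "kwargs": {"fingers": [255,255,255,255,255,255,255,255,255,255,255], "linear": [[0,-0.7,8],[0,-0.7,23],[0,-0.7,40],[0,-0.7,57],[0,-0.7,70],[0,-0.7,80],[0,-0.7,85],[0,-0.7,87],[0,-0.7,87],[0,-0.7,87],[0,-0.7,87]], "rot": [[0,0,0],[0,0,0],[0,0,0],[0,0,0],[0,0,0],[0,0,0],[0,0,0],[0,0,0],[0,0,0],[0,0,0],[0,0,0]]}}

```text
time_s: 13.9
position: [0.5215, 0.1906, 0.0366]
tcp_rot: [[1.0, 0.005, 0.001], [0.005, -1.0, 0.0], [0.001, -0.0, -1.0]]
force: [-0.8, 0.3, -3.0]
opening: 0.137
```

```bash
python3 - <<'E'
from h import *
show()
snap('wrist','w10');snap('scene','s10')
b=cv2.imread('pics/s10.png')[200:350,190:350];cv2.imwrite('pics/c10.png',cv2.resize(b,None,fx=3.5,fy=3.5))
E
```

```text
t 13.9 p [0.5215 0.1906 0.0366] ya -89.7 tilt [0.0013 0.0002] F [-0.8  0.3 -3. ] op 0.137 j [  8.5  41.  100.   -0.   39.   98.2]
```

View pics/w10.png

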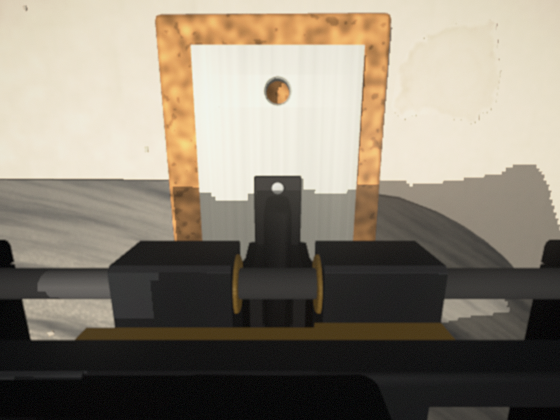

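View pics/c10.png

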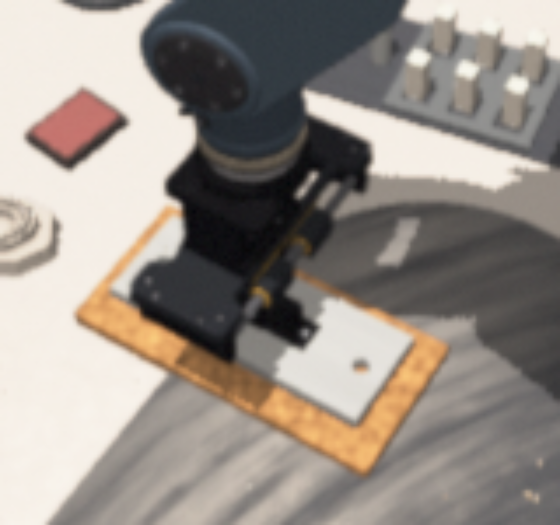

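Call:
{"fn": "play_rows", "kwargs": {"fingers": [255,255,255,255,255,255,255], "linear": [[0.5,-1.3,2],[0.5,-1.3,4],[0.5,-1.3,5],[0.5,-1.3,6],[0.5,-1.3,6.5],[0.5,-1.3,6.8],[0.5,-1.3,6.8]], "rot": [[0,0,-0.4],[0,0,-0.4],[0,0,-0.4],[0,0,-0.4],[0,0,-0.4],[0,0,-0.4],[0,0,-0.4]]}}

```text
time_s: 14.7
position: [0.5214, 0.1918, 0.0293]
tcp_rot: [[1.0, 0.012, -0.0], [0.012, -1.0, -0.0], [-0.0, 0.0, -1.0]]
force: [-0.6, -0.1, -2.2]
opening: 0.134
```

```bash
python3 - <<'E'
from h import *
show()
E
```

```text
t 14.7 p [0.5214 0.1918 0.0293] ya -89.3 tilt [-0.0002 -0.    ] F [-0.6 -0.1 -2.2] op 0.134 j [  8.7  41.7 100.   -0.   38.3  98. ]
```

Nearly in contact; ease a little lower, then open.

Call:
{"fn": "play_rows", "kwargs": {"fingers": [255,255,255,255], "linear": [[0,0,0.4],[0,0,0.8],[0,0,1.0],[0,0,1.0]], "rot": [[0,0,0],[0,0,0],[0,0,0],[0,0,0]]}}

```text
time_s: 15.1
position: [0.5214, 0.1918, 0.0292]
tcp_rot: [[1.0, 0.012, 0.0], [0.012, -1.0, -0.0], [0.0, 0.0, -1.0]]
force: [-2.3, -1.2, 6.8]
opening: 0.136
```

```bash
python3 - <<'E'
from h import *
show()
E
```

```text
t 15.1 p [0.5214 0.1918 0.0292] ya -89.3 tilt [ 0.0001 -0.0001] F [-2.3 -1.2  6.8] op 0.136 j [  8.7  41.7 100.   -0.   38.2  98. ]
```

Contact (+6.8 N). Release and rise.

Call:
{"fn": "play_rows", "kwargs": {"fingers": [160,160,160,160,160,160,160,160,160,160,160], "linear": [[0,0,0],[0,0,0],[0,0,0],[0,0,0],[0,0,-10],[0,0,-30],[0,0,-60],[0,0,-100],[0,0,-130],[0,0,-130],[0,0,-130]], "rot": [[0,0,0],[0,0,0],[0,0,0],[0,0,0],[0,0,0],[0,0,0],[0,0,0],[0,0,0],[0,0,0],[0,0,0],[0,0,0]]}}

```text
time_s: 16.2
position: [0.5218, 0.1919, 0.1592]
tcp_rot: [[1.0, 0.012, 0.002], [0.012, -1.0, 0.0], [0.002, -0.0, -1.0]]
force: [0.1, 0.8, 0.2]
opening: 0.375
```

```bash
python3 - <<'E'
from h import *
show()
snap('wrist','w11');im,c=snap('top','t11');snap('scene','s11')
cv2.imwrite('pics/t11a.png',cv2.resize(im[150:330,240:440,::-1],None,fx=3.3,fy=3.3,interpolation=cv2.INTER_CUBIC))
E
```

```text
t 16.2 p [0.5218 0.1919 0.1592] ya -89.29 tilt [0.002  0.0003] F [0.1 0.8 0.2] op 0.375 j [ 8.7 29.7 95.8 -0.  54.4 98. ]
```

View pics/w11.png

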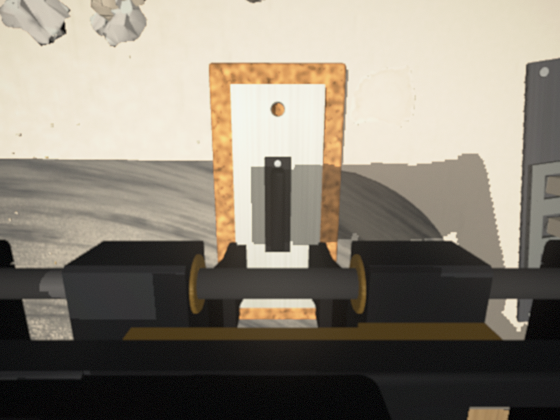

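View pics/t11a.png

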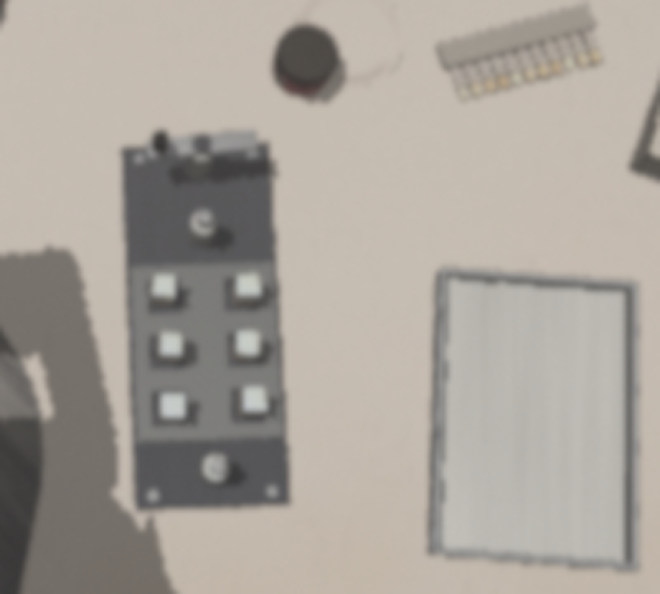

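View pics/s11.png

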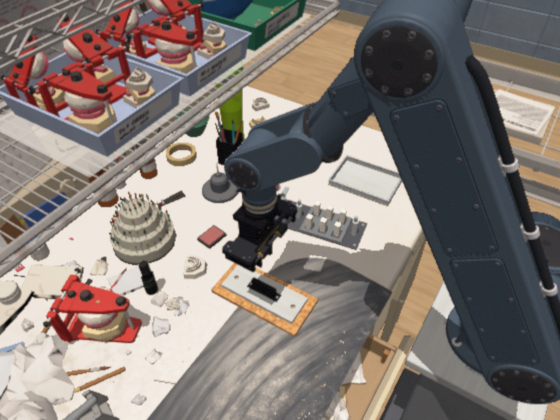

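```bash
python3 - <<'E'
from h import *
c=load('t11');im=c['im']
th=np.radians(9.3);X=np.array([np.cos(th),np.sin(th)]);Y=np.array([-X[1],X[0]]);m=np.array([.5055,-.1098])
for u,v in[(165,286),(249,286),(171,344),(249,343),(173,405),(255,400)]:
    p=unproj(c,((u+.5)/3.3+239.5,(v+.5)/3.3+149.5),.053); q=p[:2]-m; print(np.round(p,4),'carrier',np.round([q@X*1000,q@Y*1000],1))
# threshold-based
g=im.min(2)[225:285,275:330]; 
n,l,s,ce=cv2.connectedComponentsWithStats((g>175).astype(np.uint8))
for k in range(1,n):
    if s[k,4]>8: p=unproj(c,ce[k]+[275,225],.053);q=p[:2]-m;print(s[k,4],np.round(ce[k]+[275,225],1),np.round(p,4),np.round([q@X*1000,q@Y*1000],1))
p=[unproj(c,((u+.5)/3.3+239.5,(v+.5)/3.3+149.5),.022) for u,v in[(439,270),(637,284),(635,569),(430,553)]];print('tray',np.mean(p,0))
for u,v in[(160,140)]:print('knob',unproj(c,(u/3.3+240,v/3.3+150),.095))
print(rel((.545,-.073,.16),-80.7))
E
```

```text
[ 0.542  -0.0755  0.053 ] carrier [41.6 27.9]
[ 0.5493 -0.1336  0.053 ] carrier [ 39.4 -30.6]
[ 0.5022 -0.0843  0.053 ] carrier [ 0.9 25.7]
[ 0.5097 -0.1377  0.053 ] carrier [ -0.4 -28.2]
[ 0.4608 -0.0905  0.053 ] carrier [-41.   26.3]
[ 0.4711 -0.1459  0.053 ] carrier [-39.7 -30. ]
18 [275.  233.5] [ 0.5443 -0.0413  0.053 ] [49.4 61.3]
148 [327.9 246. ] [ 0.5306 -0.1651  0.053 ] [ 15.8 -58.6]
24 [289.1 236.1] [ 0.5424 -0.0742  0.053 ] [42.2 29.2]
27 [314.6 236.1] [ 0.5497 -0.1324  0.053 ] [ 40.  -29.4]
46 [275.5 261.5] [ 0.4805 -0.0503  0.053 ] [-15.1  62.7]
23 [291.2 254. ] [ 0.5019 -0.0837  0.053 ] [ 0.7 26.3]
30 [314.6 253.4] [ 0.51   -0.1366  0.053 ] [  0.1 -27.2]
33 [316.6 270.6] [ 0.4717 -0.145   0.053 ] [-39.  -29.3]
34 [291.6 272.5] [ 0.4604 -0.0896  0.053 ] [-41.3  27.3]
tray [ 0.48802899 -0.34492854  0.022     ]
knob [ 0.63406014 -0.06050605  0.095     ]
(array([ 21.4, 264.9,  -3. ]), array([ 0.01,  0.18, -8.61]))
```

```bash
python3 - <<'E'
from h import *
print(rel((.5495,-.133,.13),-80.7))
E
```

```text
(array([ 25.3, 324.9,  27. ]), array([ 0.01,  0.18, -8.61]))
```

Call:
{"fn": "play_rows", "kwargs": {"fingers": [150,150,150,150,150,150,150,150,150,150,150,150], "linear": [[2,30,0],[6,75,0],[10,120,0],[14,165,0],[18,210,0],[21,255,0],[24,295,10],[25.3,318,20],[25.3,324.9,27],[25.3,324.9,27],[25.3,324.9,27],[25.3,324.9,27]], "rot": [[0,0,-1],[0,0,-2],[0,0,-3],[0,0,-4],[0,0,-5],[0,0,-6],[0,0,-7],[0,0,-8],[0,0,-8.6],[0,0,-8.6],[0,0,-8.6],[0,0,-8.6]]}}

```text
time_s: 17.55
position: [0.5506, -0.1311, 0.1312]
tcp_rot: [[0.987, 0.163, -0.0], [0.163, -0.987, 0.001], [-0.0, -0.001, -1.0]]
force: [-0.3, -0.4, 0.2]
opening: 0.416
```

```bash
python3 - <<'E'
from h import *
show()
im,c=snap('wrist','w12')
for p in [(.5495,-.133),(.542,-.0745),(.5022,-.084),(.510,-.137)]: print(proj(c,(*p,.053)))
E
```

```text
t 17.55 p [ 0.5506 -0.1311  0.1312] ya -80.6 tilt [-0.0005  0.0006] F [-0.3 -0.4  0.2] op 0.416 j [-24.7  32.8  95.5   0.   51.8  55.9]
[280.54101077 223.99934287]
[202.77989249 221.24169923]
[209.34364529 271.0492112 ]
[277.23346651 272.20604682]
```

View pics/w12.png

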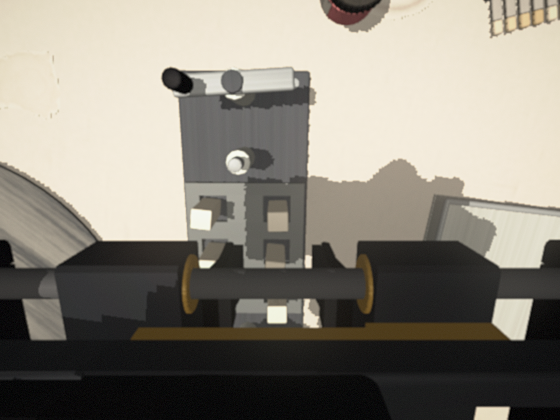

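```bash
python3 - <<'E'
from h import *
im=load('w12')['im'][180:340,170:390,::-1]
im=np.clip(im.astype(float)*1.8,0,255).astype(np.uint8)
cv2.imwrite('pics/w12a.png',cv2.resize(im,None,fx=3.5,fy=3.5))
E
```

```text
(no output)
```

View pics/w12a.png

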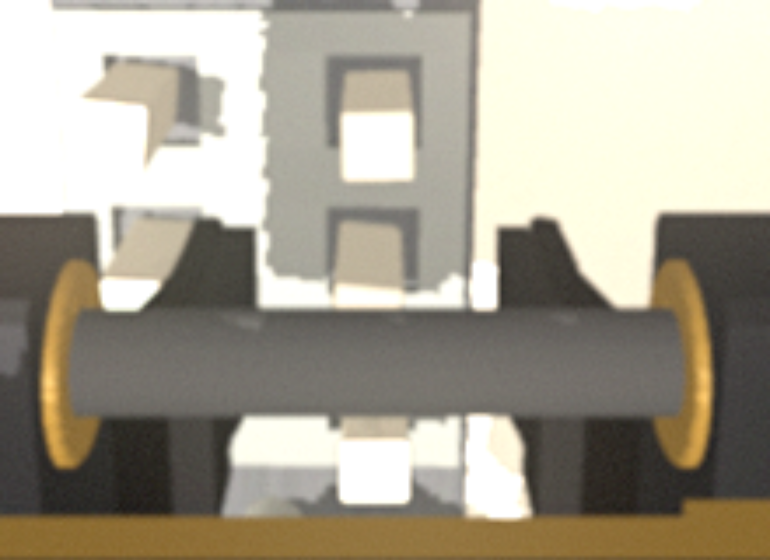

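Call:
{"fn": "play_rows", "kwargs": {"fingers": [150,150,150,150,150,150,150,255,255,255,255,255,255,255], "linear": [[-0.5,0,20],[-0.5,0,50],[-0.5,0,75],[-0.5,0,95],[-0.5,0,105],[-0.5,0,109],[-0.5,0,109],[-0.5,0,109],[-0.5,0,109],[-0.5,0,109],[-0.5,0,109],[-0.5,0,109],[-0.5,0,109],[-0.5,0,109]], "rot": [[0,0,0],[0,0,0],[0,0,0],[0,0,0],[0,0,0],[0,0,0],[0,0,0],[0,0,0],[0,0,0],[0,0,0],[0,0,0],[0,0,0],[0,0,0],[0,0,0]]}}

```text
time_s: 19.0
position: [0.5507, -0.133, 0.0228]
tcp_rot: [[0.987, 0.162, 0.001], [0.162, -0.987, -0.0], [0.001, 0.001, -1.0]]
force: [-0.5, 1.0, 5.6]
opening: 0.179
```

```bash
python3 - <<'E'
from h import *
show()
E
```

```text
t 19.0 p [ 0.5507 -0.133   0.0228] ya -80.7 tilt [ 0.001  -0.0004] F [-0.5  1.   5.6] op 0.179 j [-24.9  42.8  98.5   0.   38.6  55.8]
```

```bash
cat >> h.py <<'E'
def spot(i,c=(.4885,-.3435),yaw=2.4):
    s=[(60,-26),(0,-26),(-60,-26),(60,26),(0,26),(-60,26)][i]; t=np.radians(yaw)
    return np.array(c)+np.array([np.cos(t)*s[0]-np.sin(t)*s[1],np.sin(t)*s[0]+np.cos(t)*s[1]])/1000
BL=[(.5495,-.132),(.510,-.1362),(.4714,-.1444),(.5422,-.0738),(.5020,-.083),(.4606,-.089)]
def traycheck(f):
    im,c=snap('top',f); cv2.imwrite('pics/'+f+'a.png',cv2.resize(im[200:340,340:460,::-1],None,fx=4,fy=4,interpolation=cv2.INTER_CUBIC))
E
python3 - <<'E'
from h import *
print([spot(i).round(4) for i in range(6)])
print(rel((*spot(0),.13),-87.6))
E
```

```text
[array([ 0.5495, -0.367 ]), array([ 0.4896, -0.3695]), array([ 0.4296, -0.372 ]), array([ 0.5474, -0.315 ]), array([ 0.4874, -0.3175]), array([ 0.4275, -0.32  ])]
(array([ -38.8,  230.8, -107.1]), array([ 0.03, -0.05,  6.9 ]))
```

Call:
{"fn": "play_rows", "kwargs": {"fingers": [255,255,255,255,255,255,255,255], "linear": [[0,0,-8],[0,0,-20],[0,0,-40],[0,0,-60],[0,0,-80],[0,0,-100],[0,0,-105],[0,0,-105]], "rot": [[0,0,0],[0,0,0],[0,0,0],[0,0,0],[0,0,0],[0,0,0],[0,0,0],[0,0,0]]}}

```text
time_s: 19.8
position: [0.5508, -0.133, 0.1283]
tcp_rot: [[0.987, 0.162, 0.002], [0.162, -0.987, -0.001], [0.002, 0.001, -1.0]]
force: [-0.1, -0.1, -0.7]
opening: 0.188
```

```bash
python3 - <<'E'
from h import *
show(); traycheck('t13'); snap('wrist','w13')
print(rel((*spot(0),.11),-87.6))
E
```

```text
t 19.8 p [ 0.5508 -0.133   0.1283] ya -80.7 tilt [ 0.0022 -0.001 ] F [-0.1 -0.1 -0.7] op 0.188 j [-24.9  33.   95.6  -0.   51.2  55.8]
(array([-38. , 231.3,  16.5]), array([-0.04,  0.06,  6.89]))
```

View pics/t13a.png

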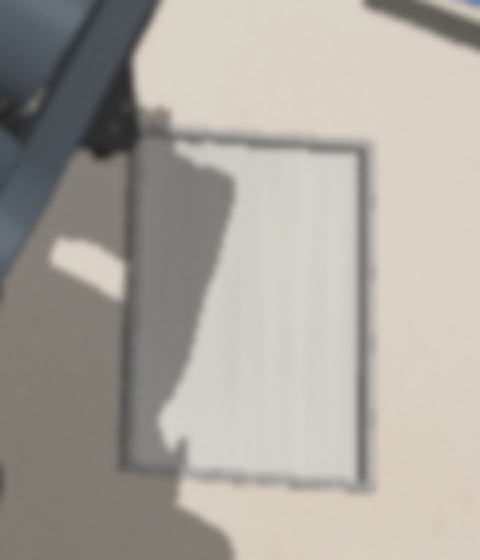

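View pics/w13.png

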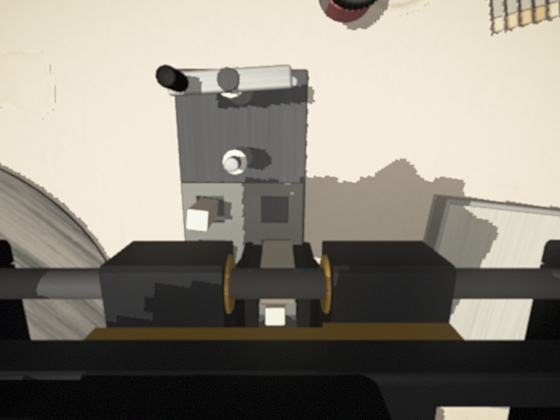

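Call:
{"fn": "play_rows", "kwargs": {"fingers": [255,255,255,255,255,255,255,255,255,255,255,255], "linear": [[-2,12,0],[-8,45,0],[-15,90,0],[-22,135,0],[-29,175,0],[-34,208,5],[-37,225,10],[-38,231.3,16.5],[-38,231.3,16.5],[-38,231.3,50],[-38,231.3,70],[-38,231.3,70]], "rot": [[0,0,0.5],[0,0,1.5],[0,0,2.5],[0,0,4],[0,0,5],[0,0,6],[0,0,6.9],[0,0,6.9],[0,0,6.9],[0,0,6.9],[0,0,6.9],[0,0,6.9]]}}

```text
time_s: 21.1
position: [0.5481, -0.3628, 0.0539]
tcp_rot: [[0.999, 0.044, -0.006], [0.044, -0.999, 0.007], [-0.006, -0.007, -1.0]]
force: [-0.2, 1.0, -0.8]
opening: 0.18
```

```bash
python3 - <<'E'
from h import *
show(); snap('wrist','w14')
print(rel((*spot(0),.022),-87.6))
E
```

```text
t 21.1 p [ 0.5481 -0.3628  0.0539] ya -87.48 tilt [-0.0065  0.0065] F [-0.2  1.  -0.8] op 0.18 j [-43.2  44.8  83.6   0.   52.2  44.2]
(array([ 0.2,  3. , 33.7]), array([-0.23,  0.2 ,  0.12]))
```

View pics/w14.png

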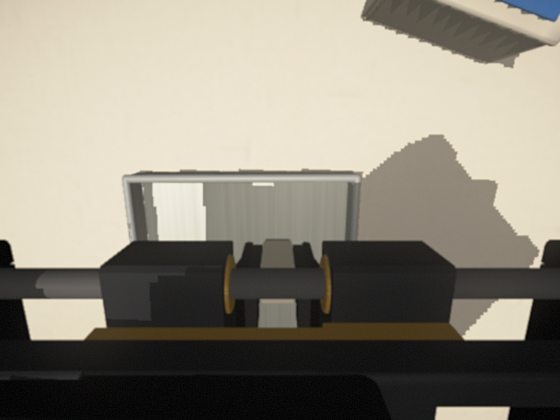

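Call:
{"fn": "play_rows", "kwargs": {"fingers": [255,255,255,255,255,255,175,175,175,175,175,175,175,175,175], "linear": [[0,0,0],[0,0,15],[0,0,27],[0,0,33],[0,0,36.5],[0,0,36.5],[0,0,36.5],[0,0,36.5],[0,0,36.5],[0,0,25],[0,0,5],[0,0,-25],[0,0,-70],[0,0,-72],[0,0,-72]], "rot": [[0,0,0],[0,0,0],[0,0,0],[0,0,0],[0,0,0],[0,0,0],[0,0,0],[0,0,0],[0,0,0],[0,0,0],[0,0,0],[0,0,0],[0,0,0],[0,0,0],[0,0,0]]}}

```text
time_s: 22.65
position: [0.5512, -0.3682, 0.1318]
tcp_rot: [[0.999, 0.042, 0.004], [0.042, -0.999, -0.003], [0.003, 0.004, -1.0]]
force: [0.5, -0.2, 0.4]
opening: 0.314
```

```bash
python3 - <<'E'
from h import *
show(); snap('wrist','w15')
print(rel((*BL[1],.12),-80.7))
E
```

```text
t 22.65 p [ 0.5512 -0.3682  0.1318] ya -87.6 tilt [ 0.0036 -0.0034] F [ 0.5 -0.2  0.4] op 0.314 j [-43.4  38.9  81.   -0.   59.8  44.2]
(array([ -30.4, -232.5,    9.8]), array([ 0.04, -0.03, -6.9 ]))
```

View pics/w15.png

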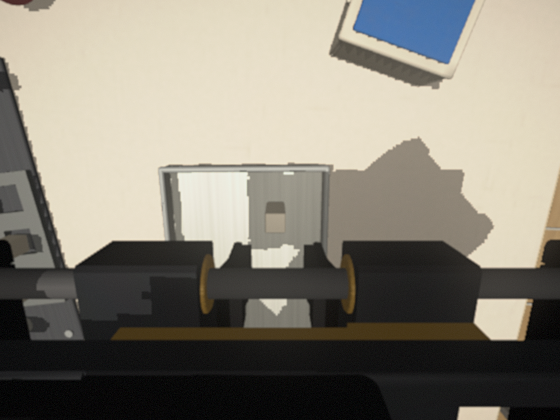

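Call:
{"fn": "play_rows", "kwargs": {"fingers": [150,150,150,150,150,150,150,150,150,150,150,150], "linear": [[-2,-12,0],[-5,-45,0],[-10,-90,0],[-16,-135,0],[-22,-180,0],[-26,-212,3],[-29,-228,7],[-30,-232,9],[-30,-232.5,9.5],[-30,-232.5,9.5],[-30,-232.5,9.5],[-30,-232.5,9.5]], "rot": [[0,0,-0.5],[0,0,-1.5],[0,0,-2.5],[0,0,-4],[0,0,-5],[0,0,-6],[0,0,-6.9],[0,0,-6.9],[0,0,-6.9],[0,0,-6.9],[0,0,-6.9],[0,0,-6.9]]}}

```text
time_s: 23.9
position: [0.5109, -0.1375, 0.1197]
tcp_rot: [[0.987, 0.16, 0.001], [0.16, -0.987, -0.0], [0.001, 0.001, -1.0]]
force: [-0.5, -0.3, -0.8]
opening: 0.409
```

```bash
python3 - <<'E'
from h import *
show(); im,c=snap('wrist','w16'); print(rel((*BL[1],.022),-80.7)); print(proj(c,(*BL[1],.053)))
cv2.imwrite('pics/w16a.png',cv2.resize(np.clip(im[180:340,170:390,::-1]*1.6,0,255).astype(np.uint8),None,fx=3.5,fy=3.5))
E
```

```text
t 23.9 p [ 0.5109 -0.1375  0.1197] ya -80.79 tilt [ 0.0007 -0.0005] F [-0.5 -0.3 -0.8] op 0.409 j [-27.2  31.5 101.3  -0.   47.1  53.6]
(array([-0.7, -1.2, 97.7]), array([ 0.03, -0.03, -0.08]))
[276.22474476 227.63359784]
```

View pics/w16a.png

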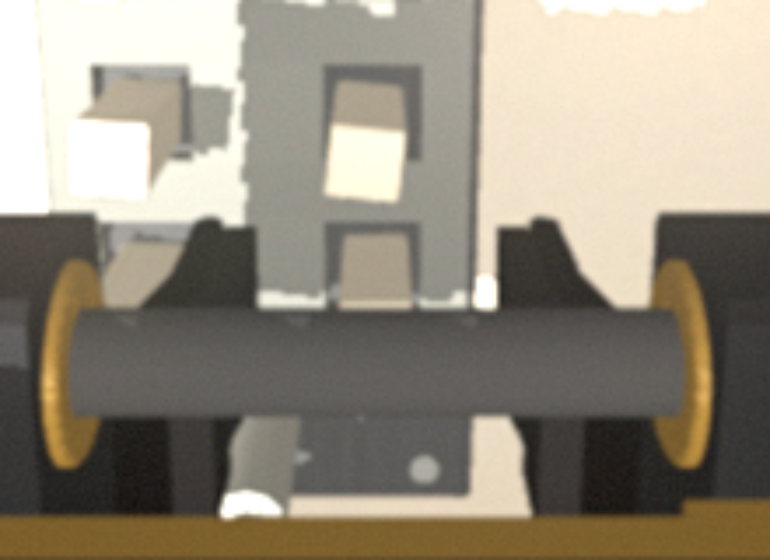

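Call:
{"fn": "play_rows", "kwargs": {"fingers": [150,150,150,150,150,150,150,255,255,255,255,255,255,255,255,255,255,255,255], "linear": [[-0.3,-1.8,15],[-0.3,-1.8,40],[-0.3,-1.8,65],[-0.3,-1.8,85],[-0.3,-1.8,94],[-0.3,-1.8,97],[-0.3,-1.8,97],[-0.3,-1.8,97],[-0.3,-1.8,97],[-0.3,-1.8,97],[-0.3,-1.8,97],[-0.3,-1.8,97],[-0.3,-1.8,92],[-0.3,-1.8,80],[-0.3,-1.8,60],[-0.3,-1.8,35],[-0.3,-1.8,10],[-0.3,-1.8,-5],[-0.3,-1.8,-5]], "rot": [[0,0,5],[0,0,5],[0,0,5],[0,0,5],[0,0,5],[0,0,5],[0,0,5],[0,0,5],[0,0,5],[0,0,5],[0,0,5],[0,0,5],[0,0,5],[0,0,5],[0,0,5],[0,0,5],[0,0,5],[0,0,5],[0,0,5]]}}

```text
time_s: 25.85
position: [0.5114, -0.1351, 0.1274]
tcp_rot: [[0.997, 0.075, 0.005], [0.075, -0.997, -0.003], [0.005, 0.003, -1.0]]
force: [-0.2, 0.2, -0.3]
opening: 0.178
```

```bash
python3 - <<'E'
from h import *
show(); traycheck('t17'); snap('wrist','w17')
print(rel((*spot(1),.11),-87.6))
E
```

```text
t 25.85 p [ 0.5114 -0.1351  0.1274] ya -85.69 tilt [ 0.0051 -0.0026] F [-0.2  0.2 -0.3] op 0.178 j [-26.9  30.7 101.2   0.   47.7  58.8]
(array([-37.8, 232.9,  15.1]), array([ 0.02, -0.03,  1.9 ]))
```

View pics/t17a.png

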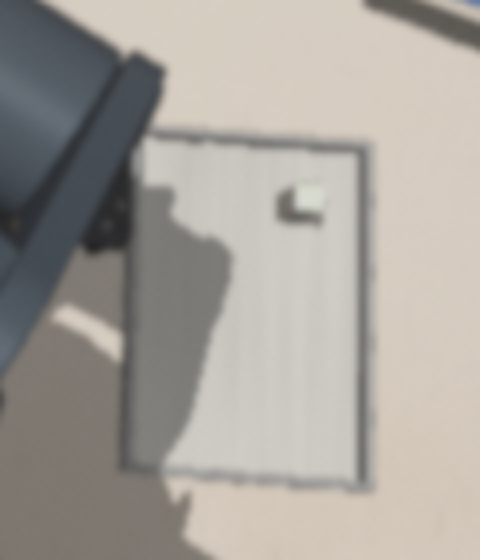

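View pics/w17.png

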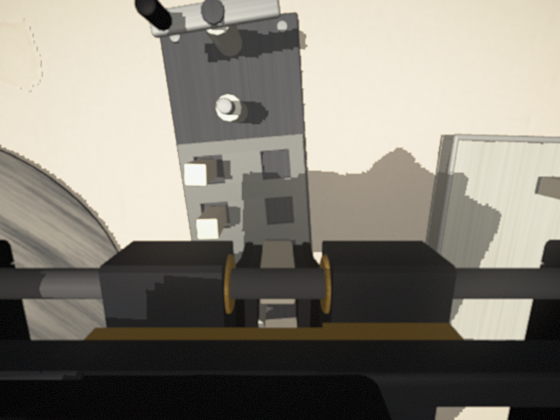

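Call:
{"fn": "play_rows", "kwargs": {"fingers": [255,255,255,255,255,255,255,255,255,255,255,255,255,255,175,175,175,175,175,175], "linear": [[-2,15,0],[-8,55,0],[-16,100,0],[-24,145,0],[-31,190,0],[-35,220,5],[-37.5,232,10],[-37.5,233,15],[-37.5,233,15],[-37.5,233,40],[-37.5,233,70],[-37.5,233,90],[-37.5,233,101.5],[-37.5,233,101.5],[-37.5,233,101.5],[-37.5,233,101.5],[-37.5,233,101.5],[-37.5,233,85],[-37.5,233,60],[-37.5,233,20]], "rot": [[0,0,0],[0,0,0.5],[0,0,1],[0,0,1.5],[0,0,1.9],[0,0,1.9],[0,0,1.9],[0,0,1.9],[0,0,1.9],[0,0,1.9],[0,0,1.9],[0,0,1.9],[0,0,1.9],[0,0,1.9],[0,0,1.9],[0,0,1.9],[0,0,1.9],[0,0,1.9],[0,0,1.9],[0,0,1.9]]}}

```text
time_s: 27.95
position: [0.4886, -0.3684, 0.1038]
tcp_rot: [[0.999, 0.042, -0.003], [0.042, -0.999, 0.004], [-0.003, -0.004, -1.0]]
force: [0.1, 0.0, -0.2]
opening: 0.314
```

```bash
python3 - <<'E'
from h import *
show(); snap('wrist','w18')
print(rel((*BL[2],.12),-80.7))
E
```

```text
t 27.95 p [ 0.4886 -0.3684  0.1038] ya -87.61 tilt [-0.0034  0.0036] F [ 0.1  0.  -0.2] op 0.314 j [-47.5  37.9  89.5  -0.   52.9  40.2]
(array([ -11.4, -228.2,   -9.9]), array([ 0.44, -0.33, -6.9 ]))
```

View pics/w18.png

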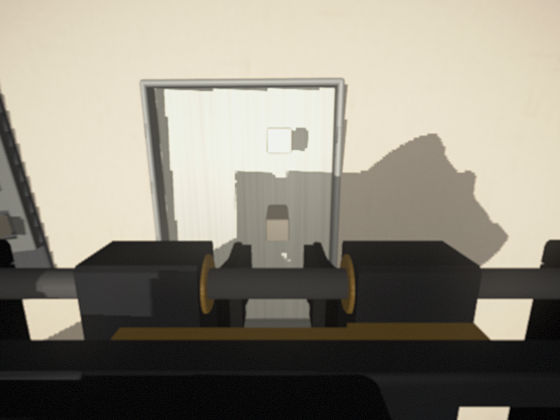

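Two blocks are standing in the tray (279,140) and (277,222). On to block 2.

Call:
{"fn": "play_rows", "kwargs": {"fingers": [150,150,150,150,150,150,150,150,150,150,150,150], "linear": [[0,-8,-20],[-2,-40,-20],[-4,-85,-20],[-6,-130,-20],[-8,-175,-20],[-10,-207,-17],[-11,-223,-13],[-11.4,-228,-10],[-11.4,-228.2,-10],[-11.4,-228.2,-10],[-11.4,-228.2,-10],[-11.4,-228.2,-10]], "rot": [[0,0,-0.5],[0,0,-1.5],[0,0,-2.5],[0,0,-4],[0,0,-5],[0,0,-6],[0,0,-6.9],[0,0,-6.9],[0,0,-6.9],[0,0,-6.9],[0,0,-6.9],[0,0,-6.9]]}}

```text
time_s: 29.2
position: [0.4694, -0.1434, 0.1147]
tcp_rot: [[0.987, 0.16, 0.001], [0.16, -0.987, -0.001], [0.001, 0.001, -1.0]]
force: [-0.3, 0.0, 0.1]
opening: 0.407
```

```bash
cat >> h.py <<'E'
def look(f,i):
    show(); im,c=snap('wrist',f); print(rel((*BL[i],.022),-80.7), proj(c,(*BL[i],.053)))
    cv2.imwrite('pics/'+f+'a.png',cv2.resize(np.clip(im[180:340,170:390,::-1]*1.6,0,255).astype(np.uint8),None,fx=3.5,fy=3.5))
E
python3 -c "
from h import *
look('w19',2)"
```

```text
t 29.2 p [ 0.4694 -0.1434  0.1147] ya -80.79 tilt [ 0.0007 -0.0005] F [-0.3  0.   0.1] op 0.407 j [-30.   29.9 106.9  -0.   43.1  50.8]
(array([ 1.8,  1.5, 92.7]), array([ 0.03, -0.02, -0.08])) [280.11778727 226.3115164 ]
```

View pics/w19a.png

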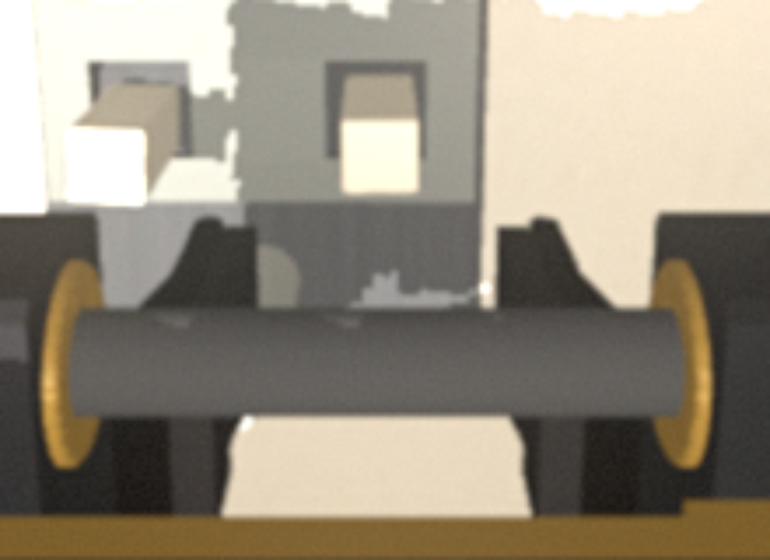

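Call:
{"fn": "play_rows", "kwargs": {"fingers": [150,150,150,150,150,150,150,255,255,255,255,255,255,255,255,255,255,255,255], "linear": [[1.8,0.6,15],[1.8,0.6,40],[1.8,0.6,65],[1.8,0.6,82],[1.8,0.6,90],[1.8,0.6,92.5],[1.8,0.6,92.5],[1.8,0.6,92.5],[1.8,0.6,92.5],[1.8,0.6,92.5],[1.8,0.6,92.5],[1.8,0.6,92.5],[1.8,0.6,87],[1.8,0.6,75],[1.8,0.6,55],[1.8,0.6,30],[1.8,0.6,5],[1.8,0.6,-8],[1.8,0.6,-8]], "rot": [[0,0,0],[0,0,0],[0,0,0],[0,0,0],[0,0,0],[0,0,0],[0,0,0],[0,0,0],[0,0,0],[0,0,0],[0,0,0],[0,0,0],[0,0,0],[0,0,0],[0,0,0],[0,0,0],[0,0,0],[0,0,0],[0,0,0]]}}

```text
time_s: 31.15
position: [0.4721, -0.143, 0.1251]
tcp_rot: [[0.987, 0.162, 0.005], [0.162, -0.987, -0.003], [0.004, 0.003, -1.0]]
force: [1.2, -0.0, 0.4]
opening: 0.183
```

```bash
python3 - <<'E'
from h import *
show(); traycheck('t20'); snap('wrist','w20')
print(rel((*spot(2),.11),-87.6))
E
```

```text
t 31.15 p [ 0.4721 -0.143   0.1251] ya -80.69 tilt [ 0.0045 -0.0025] F [ 1.2 -0.   0.4] op 0.183 j [-29.9  28.9 106.3   0.   44.5  50.8]
(array([-77.7, 220. ,  13.1]), array([ 0.02, -0.03,  6.9 ]))
```

View pics/t20a.png

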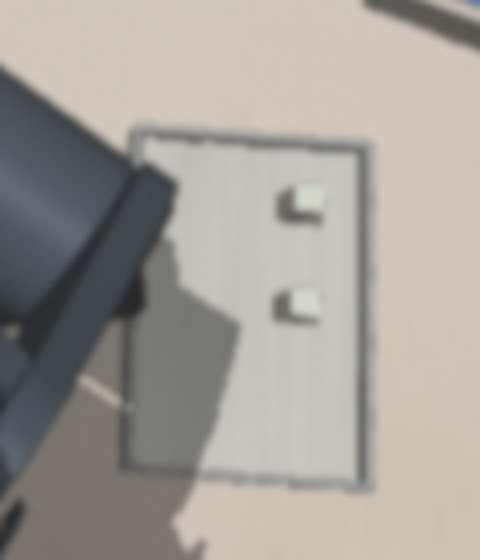

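View pics/w20.png

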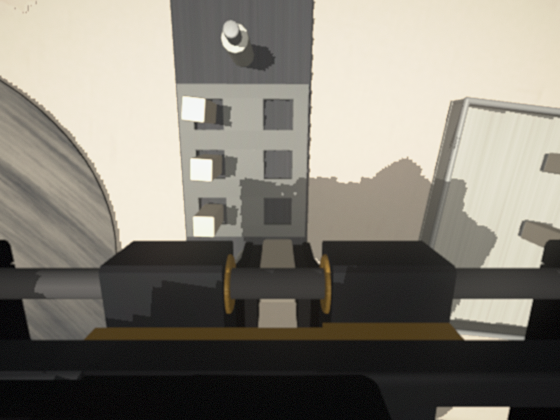

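Call:
{"fn": "play_rows", "kwargs": {"fingers": [255,255,255,255,255,255,255,255,255,255,255,255,255,255,175,175,175,175,175,175], "linear": [[-5,15,0],[-18,55,0],[-34,100,0],[-50,145,0],[-63,185,0],[-73,210,5],[-76.5,219,10],[-76.5,220,13],[-76.5,220,13],[-76.5,220,40],[-76.5,220,70],[-76.5,220,89],[-76.5,220,99.5],[-76.5,220,99.5],[-76.5,220,99.5],[-76.5,220,99.5],[-76.5,220,99.5],[-76.5,220,85],[-76.5,220,60],[-76.5,220,20]], "rot": [[0,0,0.5],[0,0,1.5],[0,0,2.5],[0,0,4],[0,0,5],[0,0,6],[0,0,6.9],[0,0,6.9],[0,0,6.9],[0,0,6.9],[0,0,6.9],[0,0,6.9],[0,0,6.9],[0,0,6.9],[0,0,6.9],[0,0,6.9],[0,0,6.9],[0,0,6.9],[0,0,6.9],[0,0,6.9]]}}

```text
time_s: 33.25
position: [0.4299, -0.3708, 0.1029]
tcp_rot: [[0.999, 0.042, -0.003], [0.042, -0.999, 0.003], [-0.002, -0.003, -1.0]]
force: [0.2, -0.4, 0.3]
opening: 0.315
```

```bash
python3 - <<'E'
from h import *
show(); snap('wrist','w21')
print(rel((*BL[3],.12),-80.7))
E
```

```text
t 33.25 p [ 0.4299 -0.3708  0.1029] ya -87.62 tilt [-0.0025  0.0032] F [ 0.2 -0.4  0.3] op 0.315 j [-52.1  35.4  96.2   0.   48.7  35.6]
(array([ 121.7, -295.7,  -11.4]), array([ 0.47, -0.3 , -6.89]))
```

View pics/w21.png

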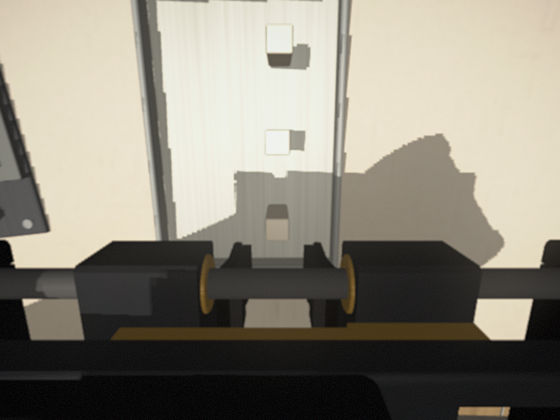

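Call:
{"fn": "play_rows", "kwargs": {"fingers": [150,150,150,150,150,150,150,150,150,150,150,150,150], "linear": [[4,-10,-25],[18,-44,-25],[36,-88,-25],[54,-132,-25],[72,-176,-25],[90,-220,-25],[106,-258,-20],[117,-284,-15],[121,-294,-13],[121.5,-295.5,-13],[121.5,-295.5,-13],[121.5,-295.5,-13],[121.5,-295.5,-13]], "rot": [[0,0,-0.5],[0,0,-1.5],[0,0,-2.5],[0,0,-4],[0,0,-5],[0,0,-6],[0,0,-6.9],[0,0,-6.9],[0,0,-6.9],[0,0,-6.9],[0,0,-6.9],[0,0,-6.9],[0,0,-6.9]]}}

```text
time_s: 34.6
position: [0.5398, -0.0729, 0.1159]
tcp_rot: [[0.987, 0.16, 0.0], [0.16, -0.987, -0.0], [0.0, 0.0, -1.0]]
force: [0.1, 0.1, 0.2]
opening: 0.409
```

```bash
python3 -c "
from h import *
look('w22',3)"
```

```text
t 34.6 p [ 0.5398 -0.0729  0.1159] ya -80.82 tilt [ 0.0003 -0.0003] F [0.1 0.1 0.2] op 0.409 j [-19.4  32.8  99.2  -0.   47.9  61.4]
(array([ 2.1,  1.3, 93.9]), array([ 0.01, -0.01, -0.11])) [279.95266718 225.21570979]
```

View pics/w22a.png

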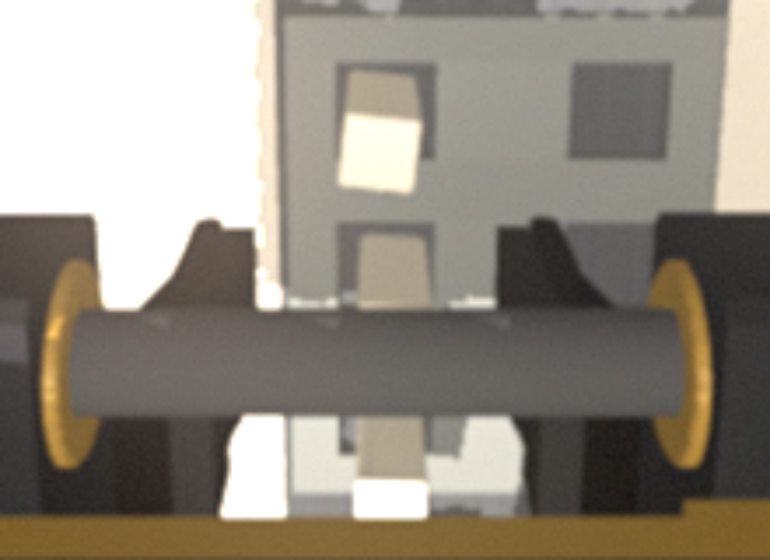

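Call:
{"fn": "play_rows", "kwargs": {"fingers": [150,150,150,150,150,150,150,255,255,255,255,255,255,255,255,255,255,255,255], "linear": [[2,0.6,15],[2,0.6,40],[2,0.6,65],[2,0.6,83],[2,0.6,91],[2,0.6,93.5],[2,0.6,93.5],[2,0.6,93.5],[2,0.6,93.5],[2,0.6,93.5],[2,0.6,93.5],[2,0.6,93.5],[2,0.6,88],[2,0.6,75],[2,0.6,55],[2,0.6,30],[2,0.6,5],[2,0.6,-8],[2,0.6,-8]], "rot": [[0,0,5],[0,0,6],[0,0,6],[0,0,6],[0,0,6],[0,0,6],[0,0,6],[0,0,6],[0,0,6],[0,0,6],[0,0,6],[0,0,6],[0,0,6],[0,0,6],[0,0,6],[0,0,6],[0,0,6],[0,0,6],[0,0,6]]}}

```text
time_s: 36.55
position: [0.5434, -0.0722, 0.126]
tcp_rot: [[0.998, 0.058, 0.005], [0.058, -0.998, -0.002], [0.005, 0.002, -1.0]]
force: [0.7, 0.3, -0.7]
opening: 0.177
```

```bash
python3 - <<'E'
from h import *
show(); traycheck('t23'); snap('wrist','w23')
print(rel((*spot(3),.11),-87.6))
E
```

```text
t 36.55 p [ 0.5434 -0.0722  0.126 ] ya -86.7 tilt [ 0.0047 -0.0016] F [ 0.7  0.3 -0.7] op 0.177 j [-19.3  32.   98.5   0.   49.2  67.4]
(array([ -8.3, 243.3,  13.5]), array([-0.01,  0.02,  0.9 ]))
```

View pics/t23a.png

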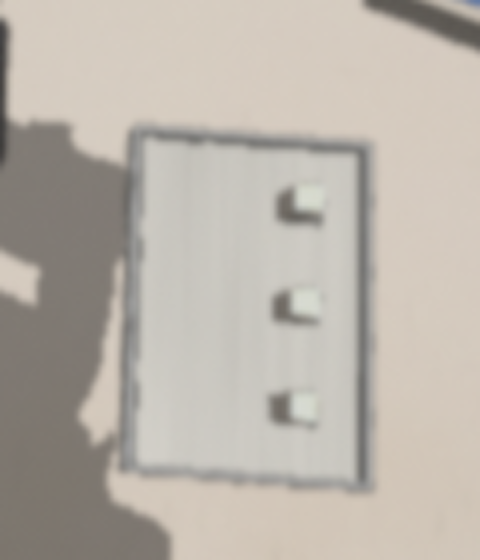

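View pics/w23.png

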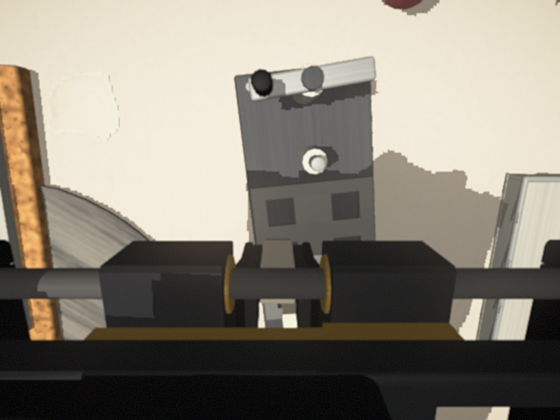

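Call:
{"fn": "play_rows", "kwargs": {"fingers": [255,255,255,255,255,255,255,255,255,255,255,255,255,255,175,175,175,175,175,175], "linear": [[0,15,0],[-2,55,0],[-3,100,0],[-5,145,0],[-6,190,0],[-7,225,5],[-7.5,241,10],[-7.5,243,13],[-7.5,243,13],[-7.5,243,40],[-7.5,243,70],[-7.5,243,90],[-7.5,243,100.5],[-7.5,243,100.5],[-7.5,243,100.5],[-7.5,243,100.5],[-7.5,243,100.5],[-7.5,243,85],[-7.5,243,60],[-7.5,243,20]], "rot": [[0,0,0.9],[0,0,0.9],[0,0,0.9],[0,0,0.9],[0,0,0.9],[0,0,0.9],[0,0,0.9],[0,0,0.9],[0,0,0.9],[0,0,0.9],[0,0,0.9],[0,0,0.9],[0,0,0.9],[0,0,0.9],[0,0,0.9],[0,0,0.9],[0,0,0.9],[0,0,0.9],[0,0,0.9],[0,0,0.9]]}}

```text
time_s: 38.65
position: [0.5472, -0.3139, 0.1036]
tcp_rot: [[0.999, 0.042, -0.003], [0.042, -0.999, 0.003], [-0.003, -0.003, -1.0]]
force: [-0.1, 0.5, -0.0]
opening: 0.314
```

```bash
python3 - <<'E'
from h import *
show(); snap('wrist','w24')
print(rel((*BL[4],.12),-80.7))
E
```

```text
t 38.65 p [ 0.5472 -0.3139  0.1036] ya -87.62 tilt [-0.0033  0.0028] F [-0.1  0.5 -0. ] op 0.314 j [-40.   39.1  86.6  -0.   54.5  47.6]
(array([ -39.6, -236. ,  -10. ]), array([ 0.43, -0.43, -6.9 ]))
```

View pics/w24.png

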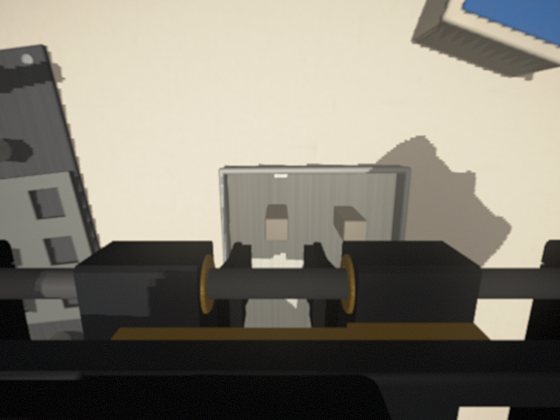

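Fourth block stands at (276,222). Next, block 4.

Call:
{"fn": "play_rows", "kwargs": {"fingers": [150,150,150,150,150,150,150,150,150,150,150,150], "linear": [[-1,-8,-20],[-6,-40,-22],[-13,-85,-22],[-21,-130,-22],[-29,-175,-22],[-35,-210,-18],[-38,-230,-14],[-39,-235.5,-12],[-39,-236,-12],[-39,-236,-12],[-39,-236,-12],[-39,-236,-12]], "rot": [[0,0,-0.5],[0,0,-1.5],[0,0,-2.5],[0,0,-4],[0,0,-5],[0,0,-6],[0,0,-6.9],[0,0,-6.9],[0,0,-6.9],[0,0,-6.9],[0,0,-6.9],[0,0,-6.9]]}}

```text
time_s: 39.9
position: [0.5003, -0.0819, 0.1158]
tcp_rot: [[0.987, 0.16, 0.001], [0.16, -0.987, -0.0], [0.001, 0.001, -1.0]]
force: [0.8, 0.1, 0.1]
opening: 0.41
```

```bash
python3 -c "
from h import *
look('w25',4)"
```

```text
t 39.9 p [ 0.5003 -0.0819  0.1158] ya -80.79 tilt [ 0.0009 -0.0005] F [0.8 0.1 0.1] op 0.41 j [-21.9  30.7 104.6  -0.   44.6  58.9]
(array([ 1.6,  1.6, 93.7]), array([ 0.02, -0.03, -0.08])) [280.14256325 226.17553804]
```

View pics/w25a.png

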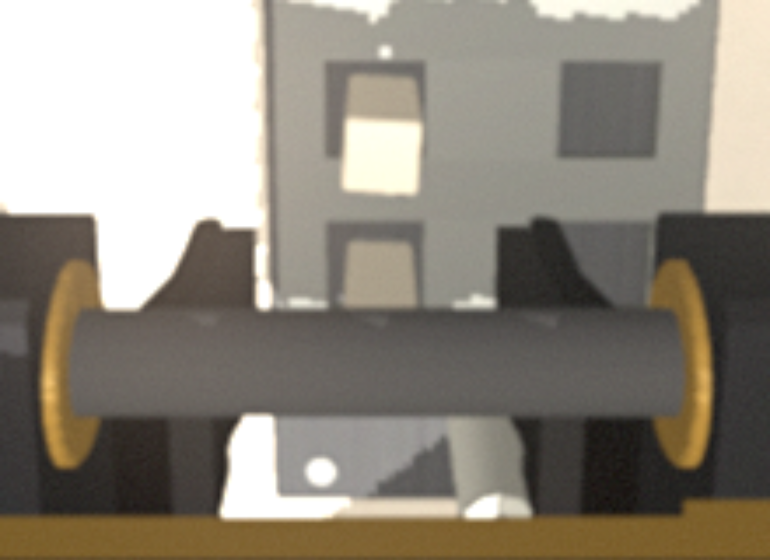

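Call:
{"fn": "play_rows", "kwargs": {"fingers": [150,150,150,150,150,150,150,255,255,255,255,255,255,255,255,255,255,255,255], "linear": [[1.7,1,15],[1.7,1,40],[1.7,1,65],[1.7,1,83],[1.7,1,91],[1.7,1,93.5],[1.7,1,93.5],[1.7,1,93.5],[1.7,1,93.5],[1.7,1,93.5],[1.7,1,93.5],[1.7,1,93.5],[1.7,1,88],[1.7,1,75],[1.7,1,55],[1.7,1,30],[1.7,1,5],[1.7,1,-8],[1.7,1,-8]], "rot": [[0,0,3],[0,0,3],[0,0,3],[0,0,3],[0,0,3],[0,0,3],[0,0,3],[0,0,3],[0,0,3],[0,0,3],[0,0,3],[0,0,3],[0,0,3],[0,0,3],[0,0,3],[0,0,3],[0,0,3],[0,0,3],[0,0,3]]}}

```text
time_s: 41.85
position: [0.5029, -0.0818, 0.1263]
tcp_rot: [[0.994, 0.11, 0.005], [0.11, -0.994, -0.002], [0.005, 0.002, -1.0]]
force: [0.0, -0.2, -0.5]
opening: 0.183
```

```bash
python3 - <<'E'
from h import *
show(); traycheck('t26'); snap('wrist','w26')
print(rel((*spot(4),.11),-87.6))
E
```

```text
t 41.85 p [ 0.5029 -0.0818  0.1263] ya -83.69 tilt [ 0.005 -0.002] F [ 0.  -0.2 -0.5] op 0.183 j [-21.8  29.7 104.    0.   46.   61.9]
(array([-39.8, 233.2,  14.2]), array([ 0.02, -0.03,  3.9 ]))
```

View pics/t26a.png

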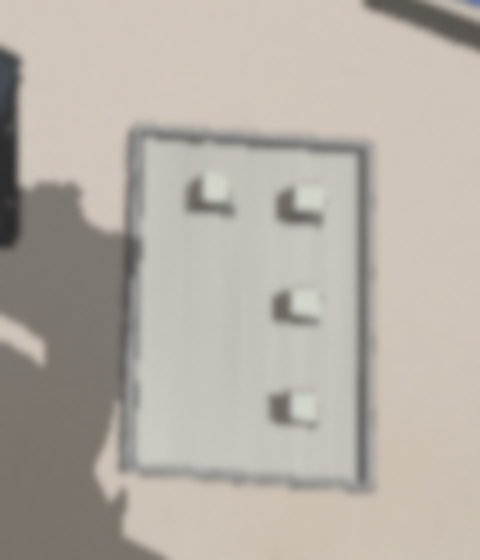

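View pics/w26.png

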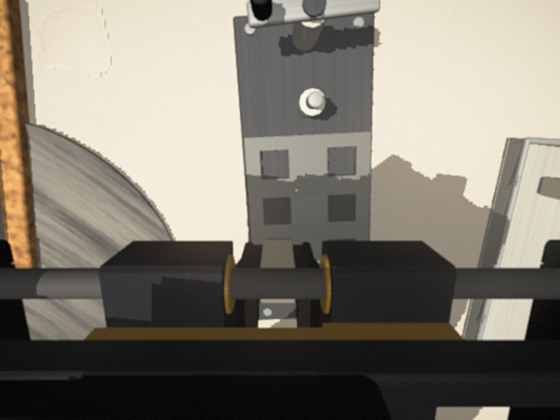

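Call:
{"fn": "play_rows", "kwargs": {"fingers": [255,255,255,255,255,255,255,255,255,255,255,255,255,255,175,175,175,175,175,175], "linear": [[-3,15,0],[-9,55,0],[-17,100,0],[-25,145,0],[-32,188,0],[-37,218,5],[-39,231,10],[-39,233,13],[-39,233,13],[-39,233,40],[-39,233,70],[-39,233,90],[-39,233,100.5],[-39,233,100.5],[-39,233,100.5],[-39,233,100.5],[-39,233,100.5],[-39,233,85],[-39,233,60],[-39,233,20]], "rot": [[0,0,0.5],[0,0,1],[0,0,2],[0,0,3],[0,0,3.9],[0,0,3.9],[0,0,3.9],[0,0,3.9],[0,0,3.9],[0,0,3.9],[0,0,3.9],[0,0,3.9],[0,0,3.9],[0,0,3.9],[0,0,3.9],[0,0,3.9],[0,0,3.9],[0,0,3.9],[0,0,3.9],[0,0,3.9]]}}

```text
time_s: 43.95
position: [0.487, -0.3162, 0.1031]
tcp_rot: [[0.999, 0.042, -0.003], [0.042, -0.999, 0.003], [-0.003, -0.003, -1.0]]
force: [1.0, -0.6, 0.1]
opening: 0.312
```

```bash
python3 - <<'E'
from h import *
show(); snap('wrist','w27')
print(rel((*BL[5],.12),-80.7))
E
```

```text
t 43.95 p [ 0.487  -0.3162  0.1031] ya -87.62 tilt [-0.0033  0.0032] F [ 1.  -0.6  0.1] op 0.312 j [-44.   36.1  94.2   0.   49.9  43.6]
(array([ -20.5, -231.5,  -11.1]), array([ 0.42, -0.36, -6.9 ]))
```

View pics/w27.png

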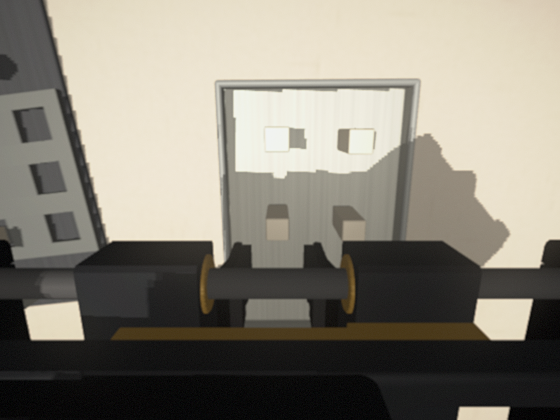

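Five in. Last block.

Call:
{"fn": "play_rows", "kwargs": {"fingers": [150,150,150,150,150,150,150,150,150,150,150,150], "linear": [[-1,-8,-20],[-4,-40,-22],[-8,-85,-22],[-12,-130,-22],[-15,-175,-22],[-18,-208,-18],[-20,-226,-14],[-20,-231,-12],[-20,-231.5,-12],[-20,-231.5,-12],[-20,-231.5,-12],[-20,-231.5,-12]], "rot": [[0,0,-0.5],[0,0,-1.5],[0,0,-2.5],[0,0,-4],[0,0,-5],[0,0,-6],[0,0,-6.9],[0,0,-6.9],[0,0,-6.9],[0,0,-6.9],[0,0,-6.9],[0,0,-6.9]]}}

```text
time_s: 45.2
position: [0.4591, -0.0879, 0.1158]
tcp_rot: [[0.987, 0.16, 0.001], [0.16, -0.987, -0.0], [0.001, 0.001, -1.0]]
force: [0.5, 0.2, 0.5]
opening: 0.408
```

```bash
python3 -c "
from h import *
look('w28',5)"
```

```text
t 45.2 p [ 0.4591 -0.0879  0.1158] ya -80.79 tilt [ 0.0009 -0.0005] F [0.5 0.2 0.5] op 0.408 j [-24.6  28.5 110.1  -0.   41.3  56.2]
(array([ 1.4,  1.5, 93.7]), array([ 0.02, -0.03, -0.08])) [280.05855822 226.55841966]
```

View pics/w28a.png

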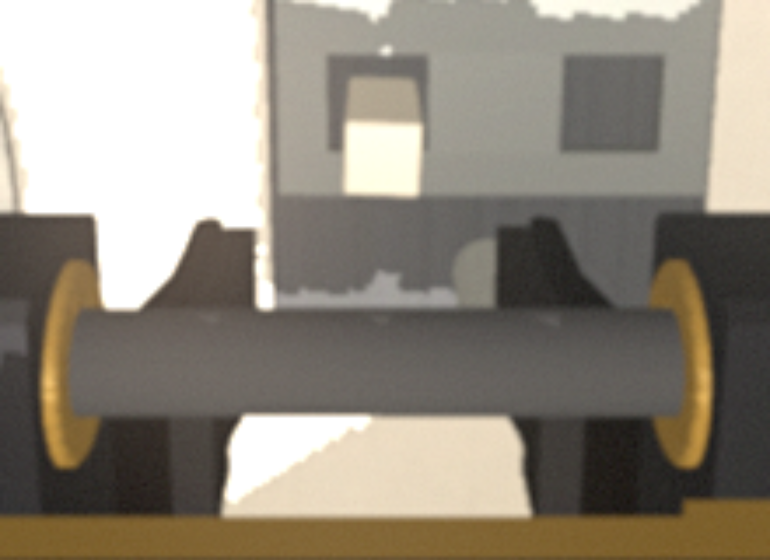

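Call:
{"fn": "play_rows", "kwargs": {"fingers": [150,150,150,150,150,150,150,255,255,255,255,255,255,255,255,255,255,255,255], "linear": [[1.2,1.2,15],[1.2,1.2,40],[1.2,1.2,65],[1.2,1.2,83],[1.2,1.2,91],[1.2,1.2,93.5],[1.2,1.2,93.5],[1.2,1.2,93.5],[1.2,1.2,93.5],[1.2,1.2,93.5],[1.2,1.2,93.5],[1.2,1.2,93.5],[1.2,1.2,88],[1.2,1.2,75],[1.2,1.2,55],[1.2,1.2,30],[1.2,1.2,5],[1.2,1.2,-8],[1.2,1.2,-8]], "rot": [[0,0,0],[0,0,0],[0,0,0],[0,0,0],[0,0,0],[0,0,0],[0,0,0],[0,0,0],[0,0,0],[0,0,0],[0,0,0],[0,0,0],[0,0,0],[0,0,0],[0,0,0],[0,0,0],[0,0,0],[0,0,0],[0,0,0]]}}

```text
time_s: 47.15
position: [0.4611, -0.0882, 0.1255]
tcp_rot: [[0.987, 0.162, 0.004], [0.162, -0.987, -0.002], [0.004, 0.002, -1.0]]
force: [0.7, -0.7, -0.8]
opening: 0.181
```

```bash
python3 - <<'E'
from h import *
show(); traycheck('t29'); snap('wrist','w29')
print(rel((*spot(5),.11),-87.6))
E
```

```text
t 47.15 p [ 0.4611 -0.0882  0.1255] ya -80.69 tilt [ 0.0039 -0.0018] F [ 0.7 -0.7 -0.8] op 0.181 j [-24.5  27.5 109.6   0.   42.6  56.2]
(array([-69.4, 224.1,  13.7]), array([0. , 0. , 6.9]))
```

View pics/t29a.png

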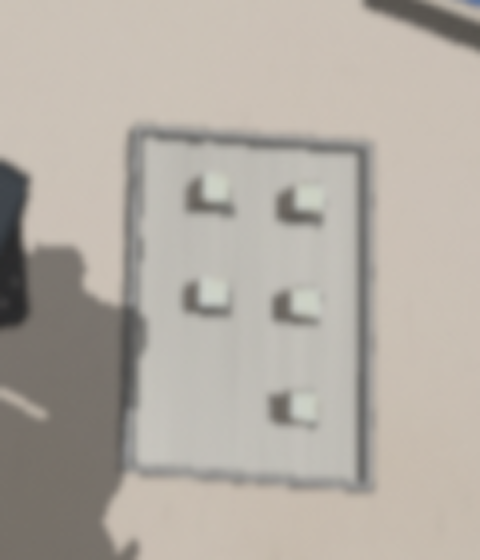

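View pics/w29.png

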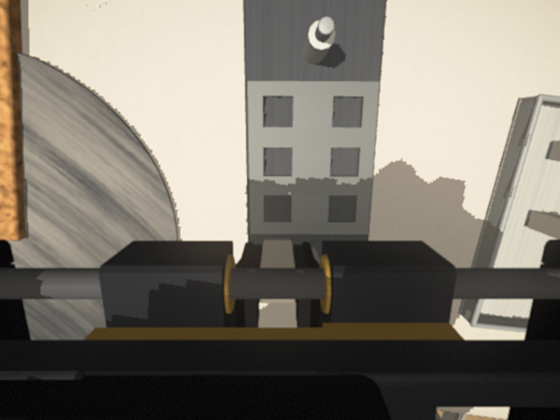

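Call:
{"fn": "play_rows", "kwargs": {"fingers": [255,255,255,255,255,255,255,255,255,255,255,255,255,255,175,175,175,175,175,175], "linear": [[-5,15,0],[-17,55,0],[-31,100,0],[-45,145,0],[-57,185,0],[-65,212,5],[-68.5,223,10],[-68.5,224,13],[-68.5,224,13],[-68.5,224,40],[-68.5,224,70],[-68.5,224,90],[-68.5,224,100.5],[-68.5,224,100.5],[-68.5,224,100.5],[-68.5,224,100.5],[-68.5,224,100.5],[-68.5,224,85],[-68.5,224,60],[-68.5,224,20]], "rot": [[0,0,0.5],[0,0,1.5],[0,0,2.5],[0,0,4],[0,0,5],[0,0,6],[0,0,6.9],[0,0,6.9],[0,0,6.9],[0,0,6.9],[0,0,6.9],[0,0,6.9],[0,0,6.9],[0,0,6.9],[0,0,6.9],[0,0,6.9],[0,0,6.9],[0,0,6.9],[0,0,6.9],[0,0,6.9]]}}

```text
time_s: 49.25
position: [0.4275, -0.3189, 0.1034]
tcp_rot: [[0.999, 0.041, -0.003], [0.041, -0.999, 0.003], [-0.003, -0.003, -1.0]]
force: [0.2, -0.9, 0.3]
opening: 0.312
```

Call:
{"fn": "play_rows", "kwargs": {"fingers": [175,175,175,175,175,175,175,175], "linear": [[0,0,-30],[0,-20,-80],[0,-60,-120],[0,-100,-140],[0,-100,-140],[0,-100,-140],[0,-100,-140],[0,-100,-140]], "rot": [[0,0,0],[0,0,0],[0,0,0],[0,0,0],[0,0,0],[0,0,0],[0,0,0],[0,0,0]]}}

```text
time_s: 50.05
position: [0.4242, -0.2209, 0.2427]
tcp_rot: [[0.999, 0.041, -0.001], [0.041, -0.999, 0.001], [-0.001, -0.001, -1.0]]
force: [0.3, -0.0, 0.6]
opening: 0.315
```

```bash
python3 - <<'E'
from h import *
show()
im,c=snap('top','t30'); snap('scene','s30')
cv2.imwrite('pics/t30a.png',cv2.resize(im[150:340,140:450,::-1],None,fx=2.5,fy=2.5,interpolation=cv2.INTER_CUBIC))
E
```

```text
t 50.05 p [ 0.4242 -0.2209  0.2427] ya -87.67 tilt [-0.0012  0.0006] F [ 0.3 -0.   0.6] op 0.315 j [-40.9  17.4 101.1  -0.   61.6  46.8]
```

View pics/t30a.png

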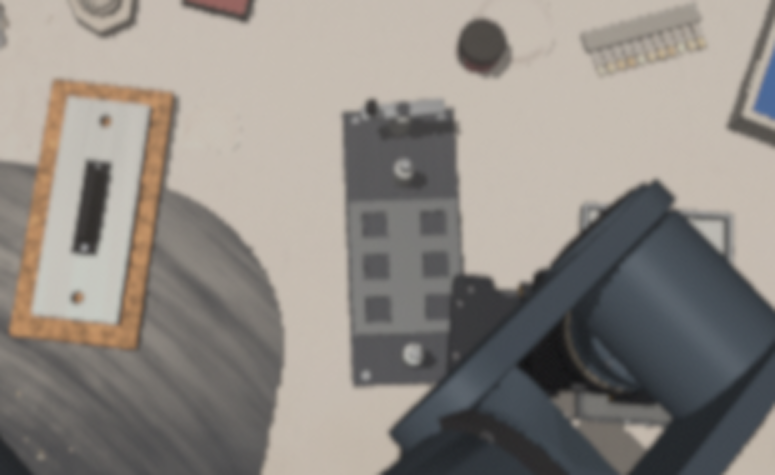

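View pics/s30.png

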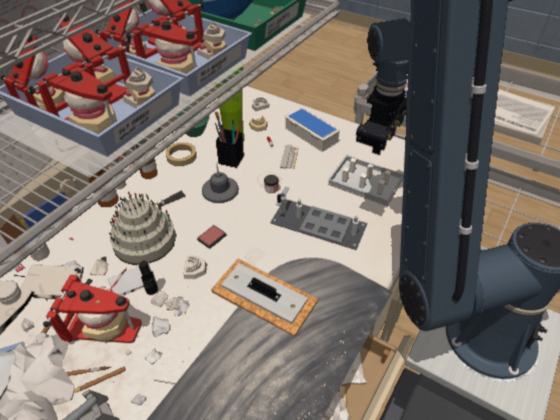

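```bash
python3 - <<'E'
from h import *
c=load('t30');U=lambda u,v,z:unproj(c,((u+.5)/2.5+139.5,(v+.5)/2.5+149.5),z)
a,b=U(105,121,.026),U(77,297,.026); print((a+b)/2,np.degrees(np.arctan2(*(a-b)[[1,0]])))
p=np.array([U(*q,.016) for q in[(55,80),(176,95),(137,350),(10,333)]]);print(p.mean(0)); d=p[0]+p[1]-p[2]-p[3];print(np.degrees(np.arctan2(d[1],d[0])))
cv2.imwrite('pics/s30a.png',cv2.resize(cv2.imread('pics/s30.png')[145:215,315:415],None,fx=6,fy=6,interpolation=cv2.INTER_CUBIC))
E
```

```text
[0.52200008 0.19012217 0.026     ] 0.7457613302884947
[0.52030726 0.18811674 0.016     ]
0.34789169040185663
```

View pics/s30a.png

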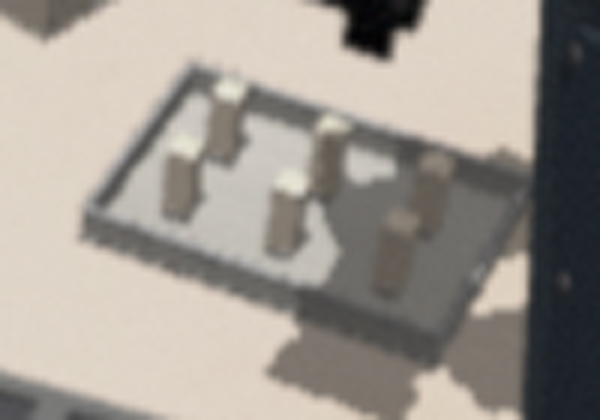

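```bash
python3 -c "
from h import *
print(bot.hand_in()); show()"
```

```text
the job is handed in; nothing more can be done
None
the job is handed in; nothing more can be done
```

The carrier is unloaded and the job was handed in at about 50 s of robot time; no verdict came back.

- **Latch:** it is swung about 90° clear of the keeper plate. The last picture shows it still there.
- **Keeper plate:** I lifted it straight up off the dowels and set it down level, with a contact force of about 7 N. It lies flat, fin up, on the cork. The last top-view measurement puts its centre about 2.5 mm from the board's centre and its yaw 0.4° off the board, both near the limit of the calibration.
- **Blocks:** all six pockets were full. The last scene picture shows all six blocks standing in the tray, and the last top picture shows every pocket empty.
- **Bystanders:** the robot was not sent near the jar or the cast. Both look undisturbed in the last pictures, though I judged that by eye and did not measure them.

I saw no sign of the tray being knocked aside, and no sign of the grip slackening. In the final top view the arm hid most of the tray, so the block count there rests on the scene picture alone. No check failed.

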